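# Walk a nest plate up its locating pins and slide it out

## Task

Unload the jig: using only its two red ejector levers, a little at a time on each side in turn, work the blue nest plate straight up its locating pins until it is level, clear of the pins and just higher than the unloading shelf behind them, without letting it cock and jam and without touching the plate itself while it is on the pins. Then push the plate onto the shelf, right up to its end stop, and leave it there; do not disturb the other things on the bench.

Things in the scene. Friction and masses are not known exactly. Their poses are not given: they have to be found in the camera images.
- jig_base: Fixed grey metal assembly jig, bed 205 x 296 x 12 mm. Origin on the bench under the middle of its seat; x points from the seat to the unloading shelf (roughly away from the robot), y to the left lever, z up. Seat top 74 x 100 mm, 39 mm above the bench. An ejector lever at each end of the plate: red pad outside, hinge, steel toe under the plate's end.
- hinge_left (a point): Hinge of the left lever (axis along jig x), at jig y = +125 mm, 50 mm above the bench; pad 65 mm outside it, toe 60 mm inside it. Pushing the pad down lifts that end of the plate by 0.9 of the pad's travel, after an unknown slack of 1 to 16 mm (hidden toe set-screws differ by up to 14 mm). The lever stays where it is left: it moves at about 3 N, 4 to 6 N while lifting.
- hinge_right (a point): Hinge of the right lever, at jig y = -125 mm, otherwise the same. Either lever at its stop has raised its end of the plate 44 to 57 mm (pin tips 35 mm, shelf 39 mm above the seat), not the same on both sides: with both levers fully down the plate may stand crooked, so level it by eye or feel.
- pad_left (a point): Middle of the top face of the left lever's red pad (44 x 32 mm, 10 mm thick); moves with the lever. 84 to 86 mm above the bench at the start (random), 23 mm when fully down; on its way it stays between jig y = +179 and +191 mm, x = 0. The lever's slope turns from 29 deg up to 29 deg down.
- pad_right (a point): The same for the right lever's pad (jig y = -179 to -191 mm).
- pins: The jig's two upright locating pins, fixed, 14 mm thick and 35 mm tall, at jig y = +40 and -40 mm; origin between them on the seat, 39 mm above the bench. The plate's holes have 1 mm play: one end raised more than about 6 mm ahead of the other binds, felt as a force on the pad rising above 8 N.
- shelf_mid (a point): Middle of the unloading shelf's top, 78 mm above the bench; the shelf runs from jig x = 50 to 146 mm, with side guides 19 mm tall, 170 mm apart and flared at the mouth.
- stop_mid (a point): Middle of the face of the end stop across the shelf's far end, at jig x = 146 mm, 84 mm above the bench.
- plate_center (a point): Centre of the blue nest plate, 90 (x) x 160 (y) x 22 (z) mm, about 0.35 kg (0.25 to 0.5), with a small brass workpiece fixed in a frame on its top and two through holes 15 mm wide in steel bosses 13 mm tall on its top, at y = +40 and -40 mm. The point is half-way up, 11 mm above the underside; axes as the jig's at the start. 50 mm above the bench when seated, over 90 mm when high enough for the shelf, 89 mm on the unloading shelf.
- polish_bar_mid (a point): Red bar of polishing compound, 42 x 104 x 34 mm; bystander, leave alone. Point at its centre.
- tape_roll_mid (a point): Roll of tan tape lying flat, 88 mm across, 19 mm tall; bystander, leave alone. Point at its centre.
- marker_pen_mid (a point): White and black marker pen lying down, 135 mm long, 14 mm thick; bystander, leave alone. Point at its centre.
- pink_box_mid (a point): Pink box, 66 x 96 x 36 mm; bystander, leave alone. Point at its centre.
- nest_plate: The blue nest plate itself; origin at the centre of its underside (11 mm below its centre point).

How it is judged:
By the outcome, as a careful person would: the job done as asked, in the order asked, and still so for the second after the job is handed in, with the robot touching nothing.
It also fails if it takes over 72 s, if anything falls off the work surface, if the arm or the gripper's body presses on something with over 40 N, if the wrist force passes 120 N, or if a joint passes its speed limit or range.

## Robot

A 6-joint arm with a two-finger parallel gripper is mounted at the origin on a cart in front of the work surface, level with it; the furniture and walls round the work are solid. World frame = base frame: x ahead of the robot, y to its left, z up, the work surface at z = 0. Lengths are in m, angles in rad, forces in N, time in s.
With the tool pointing down it reaches from about 0.275 to 0.825 m from the base axis. Payload 4.9 kg.
Tool frame: the origin (TCP) lies between the finger pads; the fingertips stand 22 mm ahead of it and the grasp point (between the pads) lies 3 mm ahead of it; z points along the fingers, y is the direction in which the jaws open and shut (so a half turn about z gives the same grasp; the last joint's range is limited). The gripper opens to 85 mm and grips with 20 to 120 N. Pads are 22 mm wide; open, the fingers measure 114 mm over their backs; the gripper's body (76 mm by 85 mm) begins 54 mm behind the grasp point. The pads swing forward as they close: fully open they stand 13 mm farther back than shut.
Start: joints at [1.153, 0.326, -0.193, 1.052, 0, 1.437], TCP at [0.154, 0.528, 0.253] pointing down, gripper open.
Joint ranges: [-2.65, 2.65], [-0.97, 1.79], [-1.3, 1.35], [-1.93, 2.1], [-1.47, 1.37], [-3.14, 3.14]. Speed limits (rad/s): [2.57, 2.57, 3.14, 3.14, 3.14, 3.14].

## Interface

Orientations are given as a unit quaternion [x, y, z, w].
In Python, from plant import r, eyes, finish_job gives the robot as it stands.
- The arm moves only by the tool carry_out, never from a script. Its argument "increments" is a list of rows, each a list of 7 numbers: the shift along the tool's x, y, z in m, then the turn, a rotation vector about the tool's x, y, z in rad, then the finger opening in m, from 0 to 0.0854. In form: [[x, y, z, wx, wy, wz, hand], ...]. A call has 1 to 10 rows; each row is the pose to reach, as a shift and turn from the pose commanded when the call began, along the tool's axes at that moment; what a row does not reach only later rows make up. A row lasts 1/8 s, in which the tool goes at most 62.5 mm and 10.7 degrees, less where a joint would pass 70% of its speed; a pose out of reach is approached as far as the arm can. A call with a gripper value outside its range is refused whole. The fingers move at their own pace and stop on an object; the grip force is fixed at half the most. Time passes only in rows, so rows that repeat a pose let the fingers close. It gives the time, the measured TCP pose, the force and the opening at its end, in the units of the state.
- r.sense(): the state, without advancing time (a new reading comes with each control period).
- eyes.snapshot(name): name is "scene" or "top" or "wrist"; returns the picture (480x640x3 uint8, red, green, blue); there is no depth.
- eyes.get_calibration(name): a dict with "fovy" (degrees; the focal length in pixels is half the picture's height over the tangent of half this angle, whatever the lens; pixels are square), "cx", "cy" (the principal point, pixels), "T" (4x4, takes a point from camera to world coordinates). Camera axes: x right, y down, z forward; pixel columns grow to the right and rows downward; lengths in m; the calibration is good to about 2 mm. The wrist camera is an equidistant fisheye: a pixel r from the principal point sees the ray r / f radians off the axis. A picture is of the moment at which its call begins: read the wrist's pose just before it. get_calibration takes no time and is no camera call; for the wrist camera it gives the pose at the moment of the call.
- finish_job(): hands the job in, once; it reports no verdict.
The state is a dict: "t": time; "qpos": joint angles; "dq": joint speeds; "tau": joint torques, N m; "tool_pos": TCP position; "orientation": TCP orientation; "contact_force": force on the tool from outside, world axes, zero at the start; "wrist_torque": the same for the moment, N m; "opening": opening from 0.0 (shut) to 1.0 (fully open).
Only numpy, scipy, OpenCV 4.12 (cv2) and the standard library are available. Lean on these libraries where they do the work, as an engineer would, in place of code of your own. Each camera call takes 0.05 s, during which the arm holds its last target.

## Working session

There is one attempt and no reset: what is moved stays moved. The work goes in short steps, Python scripts to look and compute and a tool call to move; the robot and the scene stay as the last step left them, time stands still between calls to the robot, and variables do not carry over. Pictures are saved under pics/ and viewed, and the job is handed in when it is done.

Besides the shell and the picture viewer there is one more tool, called after "Call:" as a command line: name --pt "numbers of a row" for each row, then --argument value for the rest. carry_out: Moves the arm, as the interface text tells. Its arguments: {"type":"object","properties":{"increments":{"type":"array","items":{"type":"array","items":{"type":"number"}}}},"required":["increments"]}

```bash
mkdir -p pics; ls
python3 - <<'E'
from plant import r, eyes
import cv2, numpy as np
np.set_printoptions(precision=4,suppress=True)
print(r.sense())
for n in ["scene","top"]:
    c=eyes.get_calibration(n); print(n,c)
    im=eyes.snapshot(n); cv2.imwrite(f"pics/{n}0.png",im[:,:,::-1])
E
```

```text
pics
{'t': 0.0, 'qpos': array([ 1.1528,  0.327 , -0.1936,  1.052 , -0.    ,  1.4366]), 'dq': array([ 0.0011,  0.    , -0.0006, -0.0009, -0.0005,  0.0011]), 'tau': array([ -0.0006, -44.3391,  26.2446,   0.0154,  -0.0001,   0.    ]), 'tool_pos': array([0.1538, 0.5275, 0.2525]), 'orientation': array([ 0.1414,  0.9899, -0.0008, -0.0002]), 'contact_force': array([-0.8036,  0.2593, -0.3309]), 'wrist_torque': array([ 0.0433,  0.0482, -0.0345]), 'opening': 0.9995280060045575}
scene {'fovy': 49.023496211051665, 'cx': 313.84715499927734, 'cy': 236.9740213817919, 'T': array([[ 0.8097, -0.4593,  0.3652,  0.1005],
       [-0.5868, -0.6283,  0.5108, -0.7073],
       [-0.0052, -0.6279, -0.7783,  1.14  ],
       [ 0.    ,  0.    ,  0.    ,  1.    ]])}
top {'fovy': 54.88446691780947, 'cx': 314.7425391451629, 'cy': 241.28972018942545, 'T': array([[-0.0165, -0.9977,  0.0657,  0.5426],
       [-0.9995,  0.0183,  0.0272, -0.011 ],
       [-0.0284, -0.0652, -0.9975,  0.9888],
       [ 0.    ,  0.    ,  0.    ,  1.    ]])}
```

View pics/scene0.png

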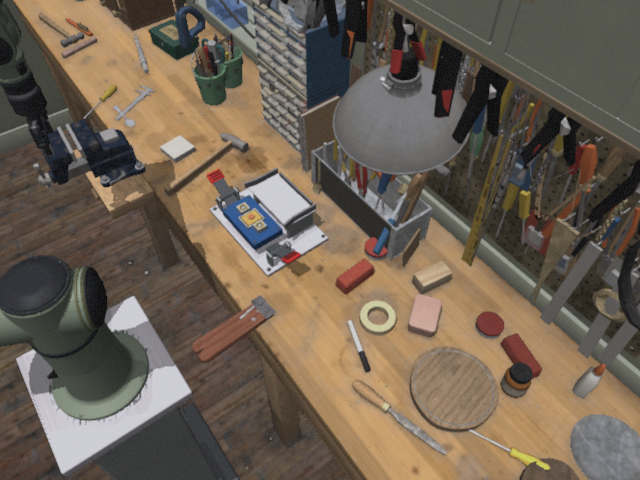

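View pics/top0.png

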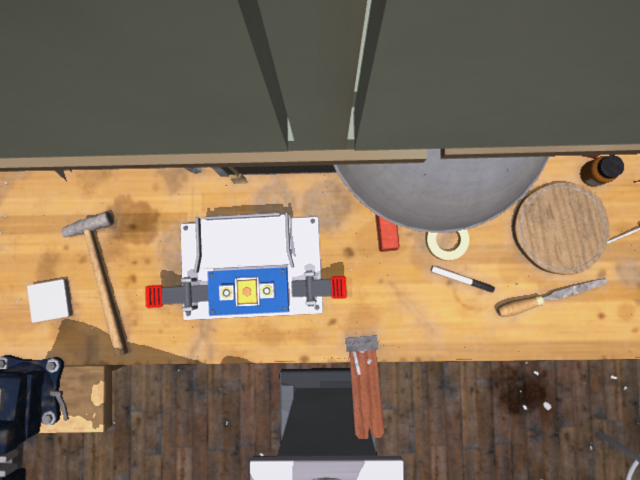

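Run:
```python
import cv2
a=cv2.imread("pics/top0.png")[200:330,135:355]; cv2.imwrite("pics/top0c.png",cv2.resize(a,None,fx=3.6,fy=3.6,interpolation=cv2.INTER_CUBIC))
a=cv2.imread("pics/scene0.png")[160:280,195:340]; cv2.imwrite("pics/scene0c.png",cv2.resize(a,None,fx=5,fy=5,interpolation=cv2.INTER_CUBIC))
```

```text
(no output)
```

View pics/top0c.png

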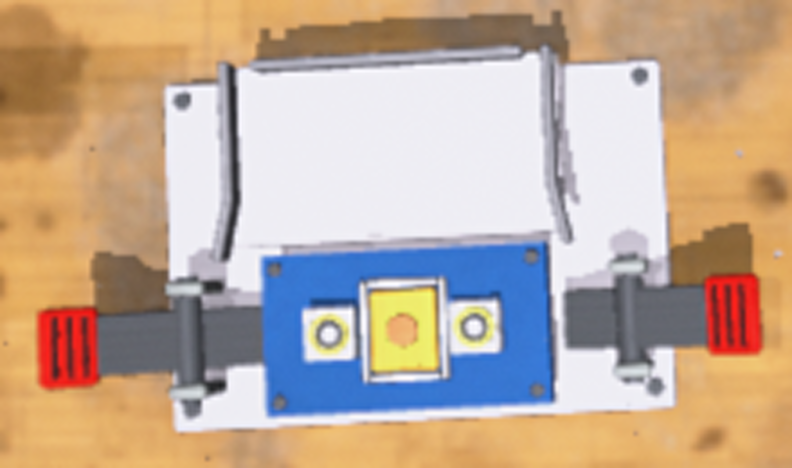

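View pics/scene0c.png

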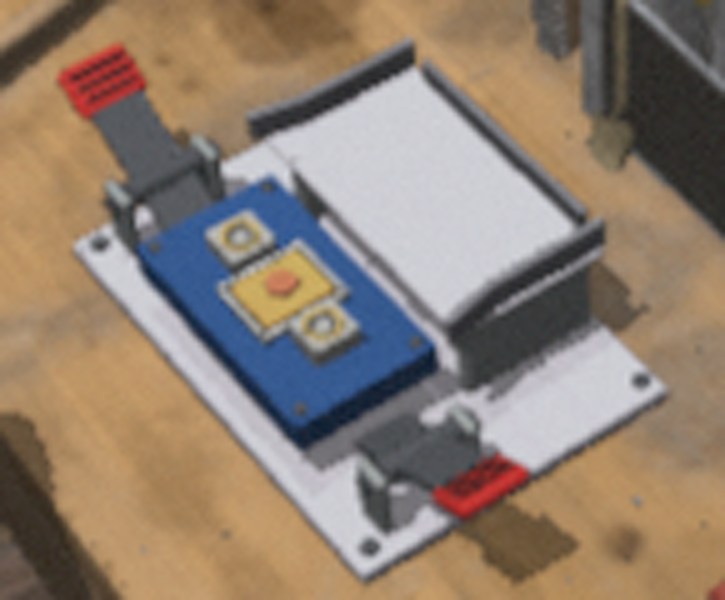

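```bash
cat > h.py <<'E'
import numpy as np, cv2
from scipy.optimize import least_squares
from scipy.spatial.transform import Rotation as R
np.set_printoptions(precision=4,suppress=True)
from plant import r, eyes
def proj(cal,P):
    P=np.atleast_2d(P); T=cal["T"]; c=(P-T[:3,3])@T[:3,:3]
    f=240/np.tan(np.radians(cal["fovy"])/2)
    return np.c_[cal["cx"]+f*c[:,0]/c[:,2],cal["cy"]+f*c[:,1]/c[:,2]]
def ray(cal,px):
    T=cal["T"]; f=240/np.tan(np.radians(cal["fovy"])/2)
    d=np.array([(px[0]-cal["cx"])/f,(px[1]-cal["cy"])/f,1]); return T[:3,3],T[:3,:3]@d
def jw(p,P):
    P=np.atleast_2d(P); c,s=np.cos(p[2]),np.sin(p[2])
    return np.c_[p[0]+c*P[:,0]-s*P[:,1],p[1]+s*P[:,0]+c*P[:,1],P[:,2]]
E
python3 - <<'E'
from h import *
ct=eyes.get_calibration("top"); cs=eyes.get_calibration("scene")
uc=lambda L,f,o:(np.array(L)+.5)/f-.5+np.array(o)
t=uc([(329,334),(474,326),(262,256),(549,242),(268,415),(554,401)],3.6,(135,200))
Pj=np.array([(0,.04,.074),(0,-.04,.074),(.045,.08,.061),(.045,-.08,.061),(-.045,.08,.061),(-.045,-.08,.061)])
s=uc([(240,238),(322,326),(142,250),(272,180),(437,350)],5,(195,160))
Ps=np.array([(0,.04,.074),(0,-.04,.074),(-.045,.08,.061),(.045,.08,.061),(.045,-.08,.061)])
f=lambda p:np.r_[(proj(ct,jw(p,Pj))-t).ravel(),(proj(cs,jw(p,Ps))-s).ravel()]
for w in (f,lambda p:f(p)[:12],lambda p:f(p)[12:]):
    so=least_squares(w,[.45,.15,0]); print(so.x,np.abs(so.fun).max(),so.fun)
p=least_squares(f,[.45,.15,0]).x
for z,px in((.085,(68,347)),(.085,(733,314))):
    o,d=ray(ct,uc(px,3.6,(135,200))); w=o+d*(z-o[2])/d[2]; print(w, (w[:2]-p[:2])@np.array([[np.cos(p[2]),-np.sin(p[2])],[np.sin(p[2]),np.cos(p[2])]]))
np.save("jig.npy",p)
for n,q in dict(padL=(0,.18,.085),padR=(0,-.18,.085),shelf=(.098,0,.078),stop=(.146,0,.084),bedTL=(.15,.148,.012)).items(): print(n,jw(p,q)[0])
E
```

```text
[0.5065 0.1504 0.0305] 1.25136412088807 [ 0.5192 -0.3385  0.4588  0.0243  0.0765 -0.4385 -0.5891 -0.3032 -0.1756
  0.3267 -0.0442  0.6342  0.3083  0.2304  0.3135  0.3054 -1.2514 -0.0441
  0.1536 -0.686   0.1496 -0.2317]
[0.5064 0.1505 0.0326] 0.6824534976485666 [ 0.4774 -0.2805  0.4136 -0.003  -0.0099 -0.3377 -0.6825 -0.3695 -0.1688
  0.4242 -0.0437  0.5625]
[0.5064 0.1502 0.0243] 1.1313593206086239 [ 0.4053  0.2531  0.2584  0.4169 -1.1314 -0.1222  0.3758 -0.6467  0.0834
 -0.0126]
[0.5002 0.3323 0.085 ] [-0.0007  0.182 ]
[ 0.5125 -0.0306  0.085 ] [ 0.0005 -0.1811]
padL [0.501  0.3303 0.085 ]
padR [ 0.512  -0.0295  0.085 ]
shelf [0.6044 0.1534 0.078 ]
stop [0.6524 0.1548 0.084 ]
bedTL [0.6519 0.3029 0.012 ]
```

```bash
cat >> h.py <<'E'
J=np.load("jig.npy")
def Rt(yaw=None):  # tool down, tool y along jig y
    yaw=J[2] if yaw is None else yaw
    c,s=np.cos(yaw),np.sin(yaw)
    return np.array([[-c,-s,0],[-s,c,0],[0,0,-1.]])
def inc(jp,zt=None,yaw=None):
    """increment from the measured pose to jig-frame TCP target (x,y,z)"""
    st=r.sense(); R0=R.from_quat(st["orientation"]).as_matrix()
    w=jw(J,jp)[0]; d=R0.T@(w-st["tool_pos"])
    rv=R.from_matrix(R0.T@Rt(yaw)).as_rotvec()
    return np.r_[d,rv]
def tj():
    st=r.sense(); p=st["tool_pos"]; c,s=np.cos(J[2]),np.sin(J[2]); d=p[:2]-J[:2]
    return np.array([c*d[0]+s*d[1],-s*d[0]+c*d[1],p[2]])
E
python3 - <<'E'
from h import *
print(inc((0,.182,.152)),tj())
c=eyes.get_calibration("wrist"); st=r.sense()
print(c["fovy"],c["cx"],c["cy"]); T=np.eye(4);T[:3,:3]=R.from_quat(st["orientation"]).as_matrix();T[:3,3]=st["tool_pos"]; print(np.linalg.inv(T)@c["T"])
ct=eyes.get_calibration("top"); cs=eyes.get_calibration("scene")
# lamp: triangulate bowl centre / size
o,d=ray(ct,(440,150)); 
for z in (.2,.3,.4,.5,.6):
    w=o+d*(z-o[2])/d[2]; print(z,w,proj(cs,w)[0], 'rad',108*(o[2]-z)/462)
E
```

```text
[-0.388  -0.0901  0.1007 -0.0015 -0.0004 -0.3142] [-0.341   0.3877  0.2526]
65.70646984690485 320.22065760207136 241.8711793630088
[[-0.0008 -0.9581 -0.2863  0.0731]
 [ 1.     -0.0003 -0.0018  0.0009]
 [ 0.0017 -0.2863  0.9581 -0.1208]
 [ 0.      0.      0.      1.    ]]
0.2 [ 0.7479 -0.2076  0.2   ] [415.3265 227.8775] rad 0.18440460544876622
0.3 [ 0.7219 -0.1827  0.3   ] [405.3228 196.8211] rad 0.1610279820721428
0.4 [ 0.6959 -0.1578  0.4   ] [393.9293 161.45  ] rad 0.13765135869551945
0.5 [ 0.6698 -0.1328  0.5   ] [380.8347 120.798 ] rad 0.11427473531889606
0.6 [ 0.6438 -0.1079  0.6   ] [365.6274  73.5869] rad 0.0908981119422727
```

Call:
carry_out --pt "-0.056 -0.013 0 0 0 -0.1 0" --pt "-0.112 -0.026 0 0 0 -0.2 0" --pt "-0.168 -0.039 0.02 0 0 -0.314 0" --pt "-0.224 -0.052 0.04 0 0 -0.314 0" --pt "-0.28 -0.065 0.06 0 0 -0.314 0" --pt "-0.336 -0.078 0.08 0 0 -0.314 0" --pt "-0.388 -0.09 0.1 0 0 -0.314 0" --pt "-0.388 -0.09 0.1 0 0 -0.314 0"

```text
t: 1.1
tool_pos: [0.5032, 0.3302, 0.1509]
orientation: [-0.012, 1.0, -0.001, -0.001]
contact_force: [-0.4, -0.1, -0.1]
opening: -0.0
```

Run:
```python
from h import *
st=r.sense(); print(st["t"],tj(),st["contact_force"],st["opening"],inc((0,.182,.152)))
for n in ["scene","wrist"]:
    im=eyes.snapshot(n); cv2.imwrite(f"pics/{n}1.png",im[:,:,::-1])
```

```text
1.1 [0.0023 0.1798 0.1509] [-0.3928 -0.0945 -0.0845] -0.0002072542642895651 [ 0.0023  0.0022 -0.0011 -0.0017 -0.0023 -0.0056]
```

View pics/wrist1.png

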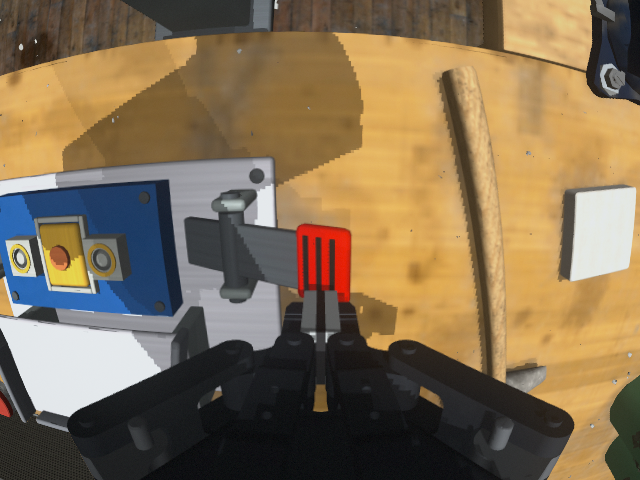

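View pics/scene1.png

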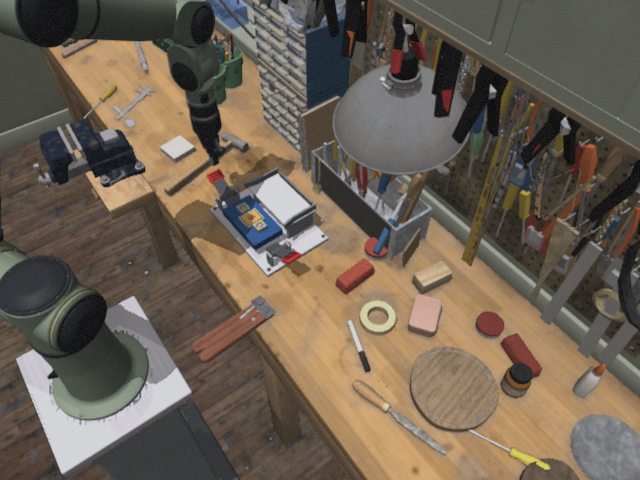

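Call:
carry_out --pt "0.002 0.004 0.033 0 0 -0.005 0" --pt "0.002 0.004 0.036 0 0 -0.005 0" --pt "0.002 0.004 0.039 0 0 -0.005 0"

```text
t: 1.58
tool_pos: [0.4986, 0.3378, 0.1152]
orientation: [-0.018, 1.0, 0.0, 0.0]
contact_force: [-0.2, 0.6, 0.7]
opening: 0.001
```

Call:
carry_out --pt "0 0 0.002 0 0 0 0" --pt "0 0 0.002 0 0 0 0"

```text
t: 1.82
tool_pos: [0.4996, 0.3374, 0.1134]
orientation: [-0.018, 1.0, 0.0, 0.001]
contact_force: [-0.5, 1.4, 1.9]
opening: -0.002
```

Call:
carry_out --pt "0 0 0.002 0 0 0 0" --pt "0 0 0.002 0 0 0 0"

```text
t: 2.08
tool_pos: [0.4998, 0.3371, 0.1107]
orientation: [-0.018, 1.0, 0.0, 0.001]
contact_force: [0.8, 0.5, 2.8]
opening: -0.003
```

Call:
carry_out --pt "0 0 0.002 0 0 0 0"

```text
t: 2.2
tool_pos: [0.4998, 0.3373, 0.1088]
orientation: [-0.018, 1.0, 0.0, 0.001]
contact_force: [-0.5, 0.5, 5.8]
opening: -0.0
```

Call:
carry_out --pt "0 0 0.002 0 0 0 0"

```text
t: 2.33
tool_pos: [0.4997, 0.3373, 0.1066]
orientation: [-0.018, 1.0, 0.0, 0.001]
contact_force: [0.6, 1.4, 7.1]
opening: -0.003
```

Call:
carry_out --pt "0 0 0.0 0 0 0 0"

```text
t: 2.45
tool_pos: [0.4996, 0.3372, 0.1065]
orientation: [-0.018, 1.0, 0.0, 0.0]
contact_force: [0.1, 0.4, 4.4]
opening: -0.0
```

Run:
```python
from h import *
st=r.sense(); print(st["t"],tj(),st["contact_force"],st["wrist_torque"])
np.save("wcal2.npy",eyes.get_calibration("wrist")["T"])
im=eyes.snapshot("wrist"); cv2.imwrite(f"pics/wrist2.png",im[:,:,::-1])
```

```text
2.45 [-0.0012  0.1869  0.1065] [0.0672 0.4475 4.4209] [ 0.2015 -0.1137  0.025 ]
```

View pics/wrist2.png

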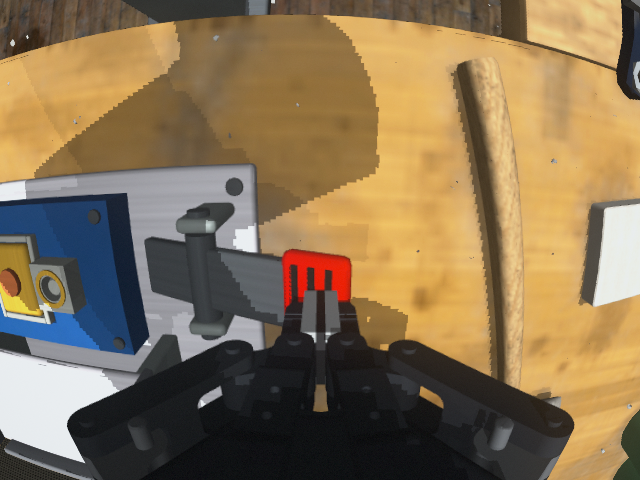

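```bash
cat >> h.py <<'E'
def fproj(T,P,cal=None):
    cal=cal or dict(fovy=65.70646984690485,cx=320.22,cy=241.87)
    f=240/np.tan(np.radians(cal["fovy"])/2)
    P=np.atleast_2d(P); c=(P-T[:3,3])@T[:3,:3]
    rho=np.linalg.norm(c[:,:2],axis=1); th=np.arctan2(rho,c[:,2])
    return np.c_[cal["cx"]+f*th*c[:,0]/rho,cal["cy"]+f*th*c[:,1]/rho]
def plate_pts(hl,hr,P,p=None):
    """plate-frame points (z from underside) -> world, ends (y=+-.065) raised hl,hr above seat"""
    a=np.arctan2(hl-hr,.13); P=np.atleast_2d(P)
    M=R.from_euler('x',a).as_matrix(); Q=P@M.T+np.array([0,0,.039+(hl+hr)/2]); return jw(J if p is None else p,Q)
CORN=np.array([(sx*.045,sy*.08,.022) for sx in(-1,1) for sy in(1,-1)])
BOSS=np.array([(0,.04,.035),(0,-.04,.035)])
CB=np.array([(sx*.045,sy*.08,0) for sx in(-1,1) for sy in(1,-1)])
def overlay(im,T,hl,hr,proj_=fproj,col=(0,255,0)):
    im=im.copy()
    for C in (CORN,CB):
        idx=[0,1,3,2,0]
        for i,j in zip(idx[:-1],idx[1:]):
            L=np.linspace(C[i],C[j],20); q=proj_(T,plate_pts(hl,hr,L)); cv2.polylines(im,[np.int32(np.round(q*8))],False,col,1,cv2.LINE_AA,3)
    for b in BOSS:
        an=np.linspace(0,2*np.pi,40); q=proj_(T,plate_pts(hl,hr,b+np.c_[.0075*np.cos(an),.0075*np.sin(an),0*an])); cv2.polylines(im,[np.int32(np.round(q*8))],True,col,1,cv2.LINE_AA,3)
    return im
def cropsave(im,name,x0,x1,y0,y1,f):
    cv2.imwrite(name,cv2.resize(im[y0:y1,x0:x1],None,fx=f,fy=f,interpolation=cv2.INTER_CUBIC))
E
python3 - <<'E'
from h import *
T=np.load("wcal2.npy"); Tt=np.eye(4); st=r.sense(); Tt[:3,:3]=R.from_quat(st["orientation"]).as_matrix();Tt[:3,3]=st["tool_pos"]
X=np.linalg.inv(Tt)@T
T1=np.eye(4); T1[:3,:3]=R.from_quat([-0.012,1,-.001,-.001]).as_matrix(); T1[:3,3]=[.5032,.3302,.1509]
a=overlay(cv2.imread("pics/wrist1.png"),T1@X,0,0)
b=overlay(cv2.imread("pics/wrist2.png"),T,0.0,0)
c=np.hstack([a[140:350,0:200],b[140:380,0:200][:210]])
cv2.imwrite("pics/o1.png",cv2.resize(c,None,fx=2,fy=2,interpolation=cv2.INTER_CUBIC))
E
```

```text
(no output)
```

View pics/o1.png

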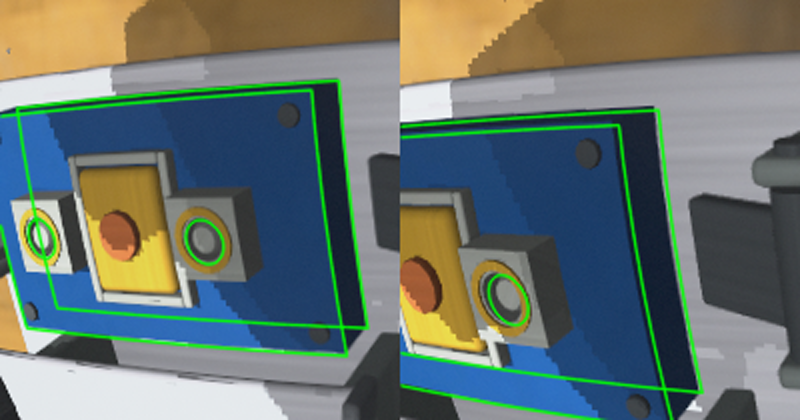

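Run:
```python
from h import *
cropsave(cv2.imread("pics/wrist2.png"),"pics/w2c.png",0,170,180,370,4)
```

```text
(no output)
```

View pics/w2c.png

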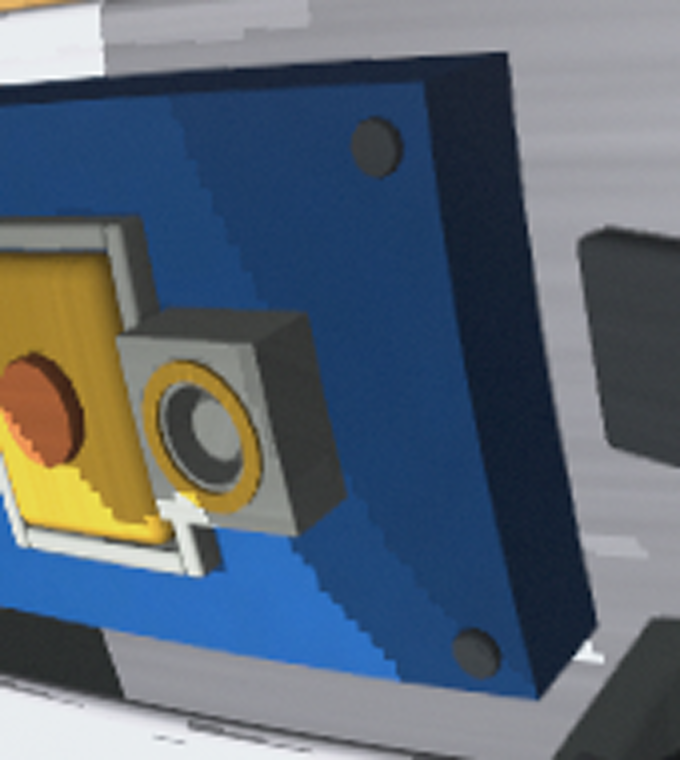

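```bash
cat >> h.py <<'E'
def fitplate(T,P,px,prior_hr=None,hr0=0,hl0=0,mode=fproj,quiet=False):
    """P plate points, px pixels: solve hl,hr,dx,dy (jig shift)"""
    px=np.array(px)
    def f(q):
        p=J+np.array([q[2],q[3],0]); e=(mode(T,plate_pts(q[0],q[1],P,p))-px).ravel()
        return np.r_[e,(q[2:]/.002)*.7,(q[1]-hr0)/.003 if prior_hr else 0]
    s=least_squares(f,[hl0,hr0,0,0]); cov=np.linalg.inv(s.jac.T@s.jac)
    print("hl,hr,dx,dy mm",s.x*1e3,"sd",np.sqrt(np.diag(cov))*1e3,"\nres",s.fun[:-3].reshape(-1,2).ravel()); return s.x
E
python3 - <<'E'
from h import *
T=np.load("wcal2.npy")
g=lambda L,f,o:(np.array(L)+.5)/f-.5+np.array(o)
P=[(-.045,.08,.022),(.045,.08,.022),(-.045,.08,0),(.045,.08,0),(0,.04,.035)]
px=g([(424,82),(538,698),(508,53),(596,625),(203,437)],4,(0,180))
fitplate(T,P,px)
fitplate(T,P,px,True)
# wrist1
st=r.sense();Tt=np.eye(4);Tt[:3,:3]=R.from_quat(st["orientation"]).as_matrix();Tt[:3,3]=st["tool_pos"]
X=np.linalg.inv(Tt)@T; np.save("X.npy",X)
T1=np.eye(4); T1[:3,:3]=R.from_quat([-0.012,1,-.001,-.001]).as_matrix(); T1[:3,3]=[.5032,.3302,.1509]
px1=g([(312,94),(346,352),(336,84)],2,(0,140)); fitplate(T1@X,[P[0],P[1],P[2]],px1,True)
E
```

```text
hl,hr,dx,dy mm [ 2.2199  0.906  -1.4206 -0.1643] sd [1.0394 3.3235 0.4721 0.773 ] 
res [ 0.2292  0.1937 -0.0548  0.2484 -0.2203 -0.0257  0.031  -0.1171  0.0216
 -0.2157]
hl,hr,dx,dy mm [ 2.1458  0.407  -1.3997 -0.1458] sd [0.9733 2.2262 0.4609 0.7701] 
res [ 0.1697  0.2297 -0.1118  0.2455 -0.1735  0.0035  0.0731 -0.1061  0.0692
 -0.3003]
hl,hr,dx,dy mm [-4.6409 -0.0709  1.8547 -3.0228] sd [1.7725 2.7202 0.6023 1.0494] 
res [-0.0906 -0.3966  0.1367  0.3612  0.2045 -0.0639]
```

Call:
carry_out --pt "0 0 0.001 0 0 0 0" --pt "0 0 0.0015 0 0 0 0" --pt "0 0 0.0015 0 0 0 0"

```text
t: 2.88
tool_pos: [0.4996, 0.3374, 0.1052]
orientation: [-0.018, 1.0, 0.0, 0.0]
contact_force: [0.3, 1.8, 4.6]
opening: 0.002
```

Run:
```python
from h import *
print(tj(),inc((0,.187,.15)),inc((0,-.187,.15)),inc((0,-.187,.118)))
```

```text
[-0.0012  0.1871  0.1052] [-0.0012 -0.0001 -0.0448  0.001   0.0009  0.0048] [ 0.0006 -0.374  -0.0452  0.001   0.0009  0.0048] [ 0.0006 -0.3741 -0.0132  0.001   0.0009  0.0048]
```

Call:
carry_out --pt "0 -0.02 -0.04 0 0 0 0" --pt "0 -0.08 -0.045 0 0 0.004 0" --pt "0 -0.14 -0.045 0 0 0.004 0" --pt "0 -0.2 -0.045 0 0 0.004 0" --pt "0 -0.26 -0.045 0 0 0.004 0" --pt "0 -0.32 -0.045 0 0 0.004 0" --pt "0 -0.371 -0.03 0 0 0.004 0" --pt "0 -0.371 -0.013 0 0 0.004 0" --pt "0 -0.371 -0.012 0 0 0.004 0"

```text
t: 4.0
tool_pos: [0.5101, -0.0343, 0.115]
orientation: [-0.015, 1.0, 0.0, -0.002]
contact_force: [0.5, 0.1, -0.0]
opening: 0.002
```

Call:
carry_out --pt "0 0 0.002 0 0 0 0"

```text
t: 4.12
tool_pos: [0.5119, -0.0335, 0.1147]
orientation: [-0.016, 1.0, -0.0, -0.0]
contact_force: [0.1, -0.8, 0.0]
opening: 0.0
```

Call:
carry_out --pt "0 0 0.002 0 0 0 0"

```text
t: 4.25
tool_pos: [0.5124, -0.0332, 0.1131]
orientation: [-0.016, 1.0, -0.0, 0.0]
contact_force: [-0.1, 0.1, 0.5]
opening: 0.003
```

Call:
carry_out --pt "0 0 0.002 0 0 0 0"

```text
t: 4.38
tool_pos: [0.5126, -0.0336, 0.1113]
orientation: [-0.016, 1.0, -0.0, 0.0]
contact_force: [-0.9, -1.1, 3.6]
opening: -0.002
```

```bash
cat >> h.py <<'E'
def shot(name,cams=("wrist",)):
    st=r.sense(); print(st["t"],tj(),st["contact_force"])
    for c in cams:
        np.save(f"pics/{c}_{name}.npy",eyes.get_calibration(c)["T"])
        im=eyes.snapshot(c)[:,:,::-1].copy(); cv2.imwrite(f"pics/{c}_{name}.png",im)
    return im
E
python3 - <<'E'
from h import *
shot("3")
E
```

```text
4.375 [ 0.0005 -0.1841  0.1113] [-0.9113 -1.1349  3.5602]
```

View pics/wrist_3.png

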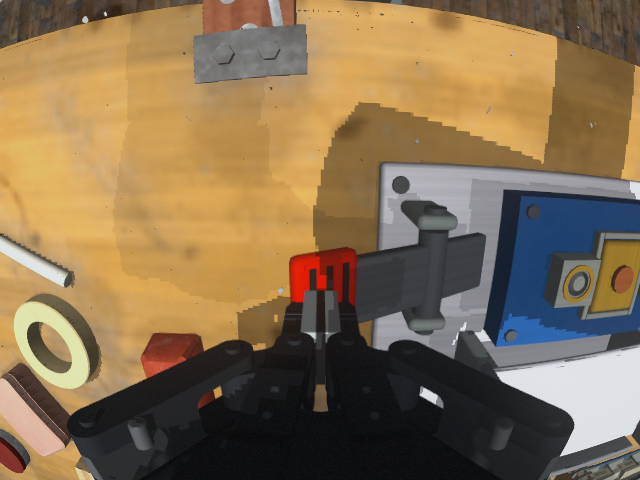

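Call:
carry_out --pt "0 0 0.002 0 0 0 0"

```text
t: 4.55
tool_pos: [0.5128, -0.0338, 0.1094]
orientation: [-0.016, 1.0, -0.0, 0.001]
contact_force: [1.0, -1.0, 5.1]
opening: 0.003
```

Call:
carry_out --pt "0 0 0.002 0 0 0 0"

```text
t: 4.68
tool_pos: [0.5128, -0.0341, 0.1072]
orientation: [-0.016, 1.0, -0.0, 0.001]
contact_force: [0.6, -1.7, 4.9]
opening: 0.001
```

Call:
carry_out --pt "0 0 0.002 0 0 0 0"

```text
t: 4.8
tool_pos: [0.5128, -0.0342, 0.1051]
orientation: [-0.016, 1.0, -0.0, 0.001]
contact_force: [-0.1, -1.0, 5.0]
opening: 0.001
```

Call:
carry_out --pt "0 0 0.002 0 0 0 0"

```text
t: 4.92
tool_pos: [0.5129, -0.0343, 0.1031]
orientation: [-0.016, 1.0, -0.0, 0.001]
contact_force: [0.2, -2.1, 5.7]
opening: 0.002
```

Run:
```python
from h import *
im=shot("4")
a=cv2.imread("pics/wrist_3.png")
cropsave(a,"pics/w3c.png",480,640,170,360,4)
cropsave(im,"pics/w4c.png",480,640,170,360,4)
```

```text
4.925 [ 0.0008 -0.1848  0.1031] [ 0.1887 -2.0983  5.6509]
```

View pics/w3c.png

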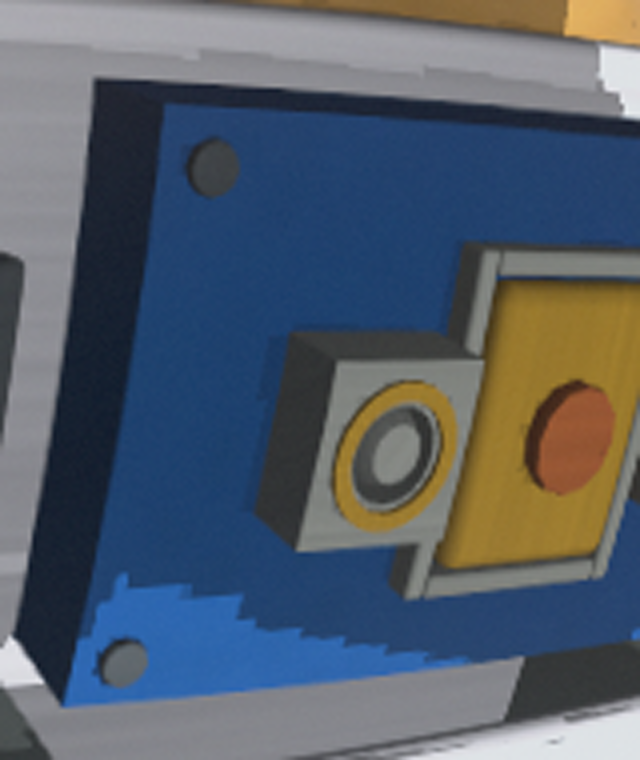

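View pics/w4c.png

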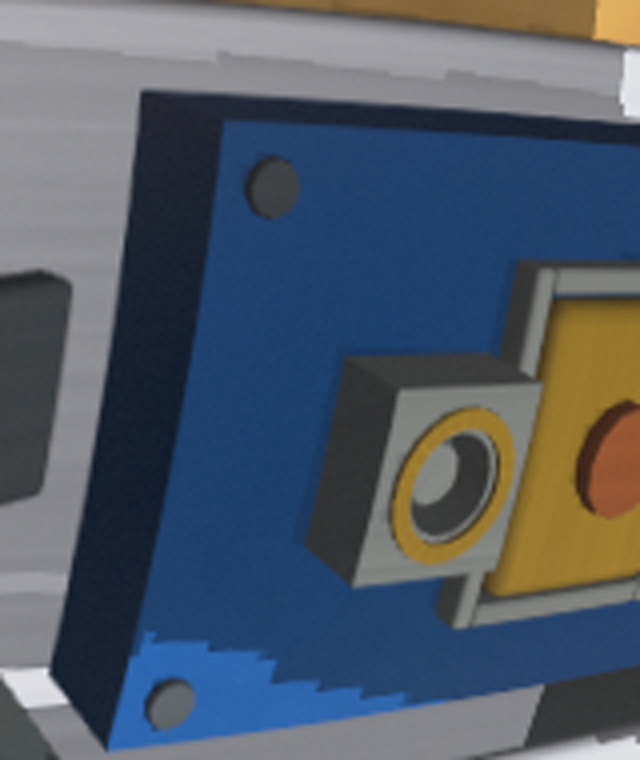

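```bash
cat >> h.py <<'E'
def fit2(T,P,px,pins=[],pinpx=[],hprior=None,hs=.003,mode=fproj):
    px=np.array(px); n=len(px)
    def f(q):
        p=J+np.array([q[2],q[3],0]); e=(mode(T,plate_pts(q[0],q[1],P,p))-px).ravel()
        for k,u in zip(pins,pinpx): e=np.r_[e,(mode(T,jw(p,(0,k*.04,.074)))[0]-u)]
        pr=[] if hprior is None else [(q[i]-hprior[i])/hs for i in (0,1) if hprior[i] is not None]
        return np.r_[e,(q[2:]/.002)*.5,pr]
    s=least_squares(f,[0,0,0,0]); cov=np.linalg.inv(s.jac.T@s.jac)*.16
    print("hl,hr,dx,dy mm",s.x*1e3,"sd",np.sqrt(np.diag(cov))*1e3,"res",np.round(s.fun[:2*(n+len(pins))],1)); return s.x
g=lambda L,f,o:(np.array(L)+.5)/f-.5+np.array(o)
PR=[(-.045,-.08,.022),(.045,-.08,.022),(-.045,-.08,0),(.045,-.08,0),(0,-.04,.035)]
PL=[(a,-b,c) for a,b,c in PR]
E
python3 - <<'E'
from h import *
for n,L,pin in (("3",[(163,105),(65,705),(95,79),(17,637),(395,455)],(398,453)),("4",[(222,120),(110,748),(141,91),(55,675),(454,485)],(437,473))):
    T=np.load(f"pics/wrist_{n}.npy")
    for hp in ((.0035,None),):
        fit2(T,PR,g(L,4,(480,170)),hprior=hp); fit2(T,PR,g(L,4,(480,170)),[-1],g([pin],4,(480,170)),hprior=hp)
T=np.load("wcal2.npy"); L=[(424,82),(538,698),(508,53),(596,625),(203,437)]
fit2(T,PL,g(L,4,(0,180)),[1],g([(218,432)],4,(0,180)),hprior=(None,0))
E
```

```text
hl,hr,dx,dy mm [ 3.3412 -1.589  -0.7943  1.893 ] sd [0.917  0.4212 0.1761 0.3107] res [ 0.7 -0.  -0.5  0.2  0.5 -0.2 -0.6 -0.5 -0.4  0.3]
hl,hr,dx,dy mm [ 3.4931 -0.8322 -1.1141  1.2854] sd [0.9018 0.3294 0.1349 0.2227] res [ 0.7 -0.4 -0.6  0.6  0.3 -0.6 -0.9 -0.3 -0.2  0.2  0.6  0.6]
hl,hr,dx,dy mm [ 3.9844  2.7441 -0.9557  2.0865] sd [0.8834 0.3809 0.1677 0.3071] res [ 1.   0.1 -0.7  0.3  0.9 -0.2 -1.  -0.7 -0.5  0.1]
hl,hr,dx,dy mm [ 4.0078  3.3297 -1.2094  1.5576] sd [0.8661 0.3029 0.1303 0.2227] res [ 1.  -0.2 -0.7  0.6  0.7 -0.5 -1.3 -0.4 -0.3 -0.   0.6  0.5]
hl,hr,dx,dy mm [ 2.4942  0.035  -1.5019  0.265 ] sd [0.312  0.8711 0.1423 0.2255] res [ 0.2  0.2 -0.   0.6  0.1 -0.1  0.3  0.2  0.1 -0.3 -0.8 -0.4]
```

```bash
cat > lev.py <<'E'
import numpy as np
from scipy.optimize import brentq
OFF={'L':2.4,'R':2.6}; C=4.0; D0=np.sin(np.radians(29))
import json,os
if os.path.exists("off.json"): OFF=json.load(open("off.json"))
def ztip(th,yc):
    a=np.radians(th); f=lambda y:50+(min(max(y,125+49*np.cos(a)),125+81*np.cos(a))-125)*np.tan(a)+C/np.cos(a)
    return max(f(yc+7),f(yc-7))
def lift(side,yc,ztcp):
    th=brentq(lambda t:ztip(t,yc)-(ztcp*1e3-22),-30,31); return 60*(D0-np.sin(np.radians(th)))-OFF[side],th
def ztarget(side,yc,h):
    th=np.degrees(np.arcsin(D0-(h+OFF[side])/60)); return (ztip(th,yc)+22)/1e3,th
if __name__=="__main__":
    print(lift('L',187,.1052),lift('R',184.8,.1031))
    for h in (7.5,15.5,23.5,31.5,39.5,42): print('R',h,ztarget('R',187,h))
    for h in (3.5,11.5,19.5,27.5,35.5,42): print('L',h,ztarget('L',187,h))
E
python3 lev.py; python3 -c "
from lev import *;print(ztarget('R',184.8,7.5))"
```

```text
(np.float64(3.5336734757956347), 22.700560202923704) (np.float64(4.154621138742598), 21.85337363671905)
R 7.5 (np.float64(0.09923682512597139), np.float64(18.449958911547498))
R 15.5 (np.float64(0.0889230960938696), np.float64(10.552881764297563))
R 23.5 (np.float64(0.0794461064218635), np.float64(2.8550624176898594))
R 31.5 (np.float64(0.07140411362805023), np.float64(-4.791137964355207))
R 39.5 (np.float64(0.06387962489255214), np.float64(-12.52449897743141))
R 42 (np.float64(0.061421581511503474), np.float64(-14.98248252116027))
L 3.5 (np.float64(0.10525044520708755), np.float64(22.73542058133852))
L 11.5 (np.float64(0.09418960396808046), np.float64(14.663574250162764))
L 19.5 (np.float64(0.08435586450979453), np.float64(6.881115354429263))
L 27.5 (np.float64(0.07525649358521627), np.float64(-0.774875304050848))
L 35.5 (np.float64(0.0678781724654787), np.float64(-8.444831460229244))
L 42 (np.float64(0.06162088519928591), np.float64(-14.78486633462442))
(np.float64(0.09850285135222067), np.float64(18.449958911547498))
```

Call:
carry_out --pt "0 0 0.002 0 0 0 0" --pt "0 0 0.004 0 0 0 0" --pt "0 0 0.0045 0 0 0 0"

```text
t: 5.35
tool_pos: [0.513, -0.0346, 0.0988]
orientation: [-0.015, 1.0, -0.001, 0.001]
contact_force: [0.1, -2.8, 6.6]
opening: 0.001
```

Run:
```python
from h import *
im=shot("5"); cropsave(im,"pics/w5c.png",480,640,190,380,4)
print(inc((0,.187,.107)))
```

```text
5.35 [ 0.0009 -0.1851  0.0988] [ 0.1408 -2.8059  6.6115]
[ 0.0007  0.3721 -0.0089 -0.0018  0.0013  0.0003]
```

View pics/w5c.png

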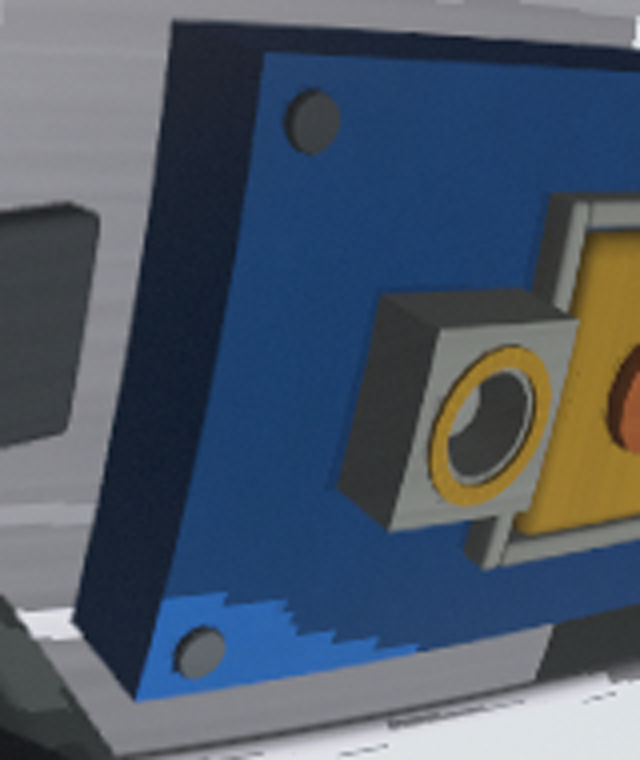

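Run:
```python
from h import *
import lev
T=np.load("pics/wrist_5.npy")
fit2(T,PR,g([(262,53),(137,700),(174,20),(73,622),(491,425)],4,(480,190)),hprior=(.004,None)); print(lev.lift('R',185.1,.0988))
```

```text
hl,hr,dx,dy mm [ 4.3351  6.6052 -1.0172  1.4848] sd [0.8576 0.3554 0.162  0.3047] res [ 0.9 -0.1 -0.5  0.2  0.1 -0.1 -0.2 -0.5 -0.5  0.2]
(np.float64(7.352576431816283), 18.59843046191422)
```

Call:
carry_out --pt "0 0.02 -0.045 0 0 0 0" --pt "0 0.08 -0.05 0 0 0 0" --pt "0 0.14 -0.05 0 0 0 0" --pt "0 0.2 -0.05 0 0 0 0" --pt "0 0.26 -0.05 0 0 0 0" --pt "0 0.32 -0.05 0 0 0 0" --pt "0.001 0.372 -0.03 0 0 0 0" --pt "0.001 0.372 -0.01 0 0 0 0" --pt "0.001 0.372 -0.008 0 0 0 0" --pt "0.001 0.372 -0.006 0 0 0 0"

```text
t: 6.65
tool_pos: [0.4994, 0.3373, 0.1042]
orientation: [-0.015, 1.0, -0.0, -0.0]
contact_force: [-0.3, 0.4, 0.2]
opening: -0.0
```

Run:
```python
from h import *
print(tj(),inc((0,.187,.0942)))
```

```text
[-0.0013  0.1871  0.1042] [-0.0014 -0.0001  0.01   -0.0003 -0.0009 -0.    ]
```

Call:
carry_out --pt "0 0 0.002 0 0 0 0" --pt "0 0 0.004 0 0 0 0"

```text
t: 6.9
tool_pos: [0.5001, 0.338, 0.1013]
orientation: [-0.015, 1.0, 0.001, 0.0]
contact_force: [-1.7, 1.0, 4.3]
opening: 0.001
```

Call:
carry_out --pt "0 0 0.002 0 0 0 0" --pt "0 0 0.004 0 0 0 0"

```text
t: 7.15
tool_pos: [0.5003, 0.3384, 0.0969]
orientation: [-0.016, 1.0, 0.001, 0.001]
contact_force: [-1.5, 1.7, 5.8]
opening: -0.002
```

Run:
```python
from h import *
import lev
im=shot("6"); cropsave(im,"pics/w6c.png",0,165,190,380,4)
p=tj();print(lev.lift('L',p[1]*1e3,p[2]),inc((0,-.187,.099)))
```

```text
7.15 [-0.0004  0.1881  0.0969] [-1.4569  1.6692  5.8239]
(np.float64(9.851271083023384), 16.29731731210497) [-0.0001 -0.3752 -0.0028  0.0014  0.0016  0.0007]
```

View pics/w6c.png

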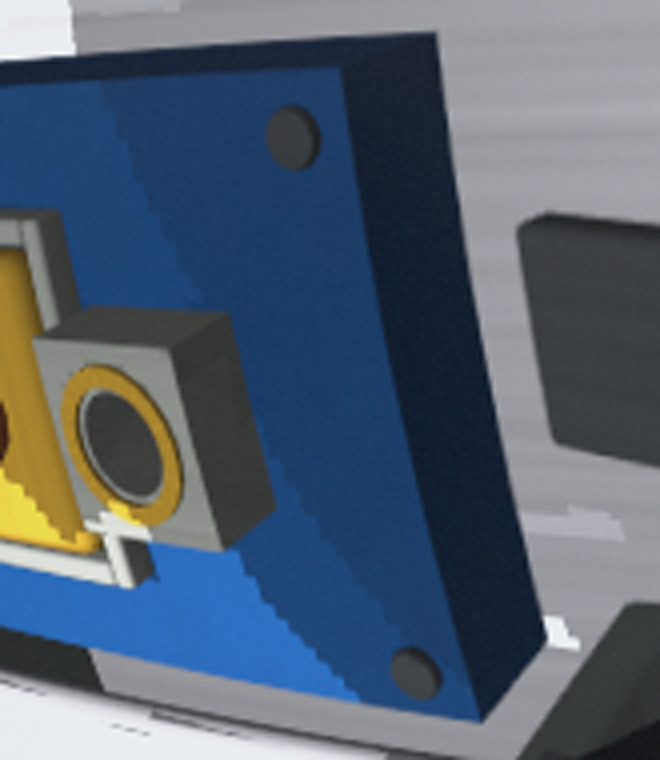

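Picks in crop: near-end top corners (340,67), (482,720), bottom (437,33), (546,640), boss ring (122,444).

Run:
```python
from h import *
T=np.load("pics/wrist_6.npy")
fit2(T,PL,g([(340,67),(482,720),(437,33),(546,640),(122,444)],4,(0,190)),hprior=(None,.0075))
```

```text
hl,hr,dx,dy mm [ 9.7888  7.6673 -1.5701 -0.0091] sd [0.3425 0.8465 0.1746 0.3005] res [ 0.2  0.2 -0.3  0.4 -0.1 -0.1  0.  -0.4  0.2 -0. ]
```

Call:
carry_out --pt "0 0 0.0018 0 0 0 0" --pt "0 0 0.002 0 0 0 0" --pt "0 -0.02 -0.04 0 0 0 0" --pt "0 -0.08 -0.05 0 0 0 0" --pt "0 -0.14 -0.05 0 0 0 0" --pt "0 -0.2 -0.05 0 0 0 0" --pt "0 -0.26 -0.05 0 0 0 0" --pt "0 -0.32 -0.05 0 0 0 0" --pt "0 -0.375 -0.03 0 0 0 0" --pt "0 -0.375 -0.006 0 0 0 0"

```text
t: 8.45
tool_pos: [0.5119, -0.0413, 0.1019]
orientation: [-0.012, 1.0, -0.001, 0.001]
contact_force: [0.6, 1.5, -0.2]
opening: 0.0
```

Call:
carry_out --pt "0 0 0.002 0 0 0 0" --pt "0 0 0.004 0 0 0 0"

```text
t: 8.7
tool_pos: [0.5111, -0.0365, 0.0983]
orientation: [-0.016, 1.0, -0.0, -0.0]
contact_force: [0.4, -0.5, 1.1]
opening: -0.001
```

Run:
```python
from h import *
import lev
p=tj();print(p,lev.lift('R',-p[1]*1e3,p[2]),lev.ztarget('R',-p[1]*1e3,15.5))
```

```text
[-0.0011 -0.1869  0.0983] (np.float64(8.155613545624329), 17.791219839478313) (np.float64(0.08891249942936372), np.float64(10.552881764297563))
```

Call:
carry_out --pt "0 0 0.002 0 0 0 0" --pt "0 0 0.004 0 0 0 0" --pt "0 0 0.006 0 0 0 0"

```text
t: 9.07
tool_pos: [0.5119, -0.037, 0.0929]
orientation: [-0.016, 1.0, -0.001, 0.001]
contact_force: [-0.3, -2.6, 4.6]
opening: 0.007
```

Call:
carry_out --pt "0 0 0.002 0 0 0 0" --pt "0 0 0.0027 0 0 0 0"

```text
t: 9.32
tool_pos: [0.5119, -0.0372, 0.0898]
orientation: [-0.016, 1.0, -0.0, 0.001]
contact_force: [0.1, -2.6, 4.5]
opening: 0.001
```

Run:
```python
from h import *
import lev
im=shot("7"); cropsave(im,"pics/w7c.png",480,640,190,380,4)
p=tj();print(p,lev.lift('R',-p[1]*1e3,p[2]),inc((0,.187,.0942)))
```

```text
9.325 [-0.0002 -0.1877  0.0898] [ 0.1281 -2.6448  4.5307]
[-0.0003 -0.1876  0.0897] (np.float64(14.95462927461489), 11.083097094188998) [-0.0005  0.3746 -0.0047 -0.0004  0.0011  0.0007]
```

View pics/w7c.png

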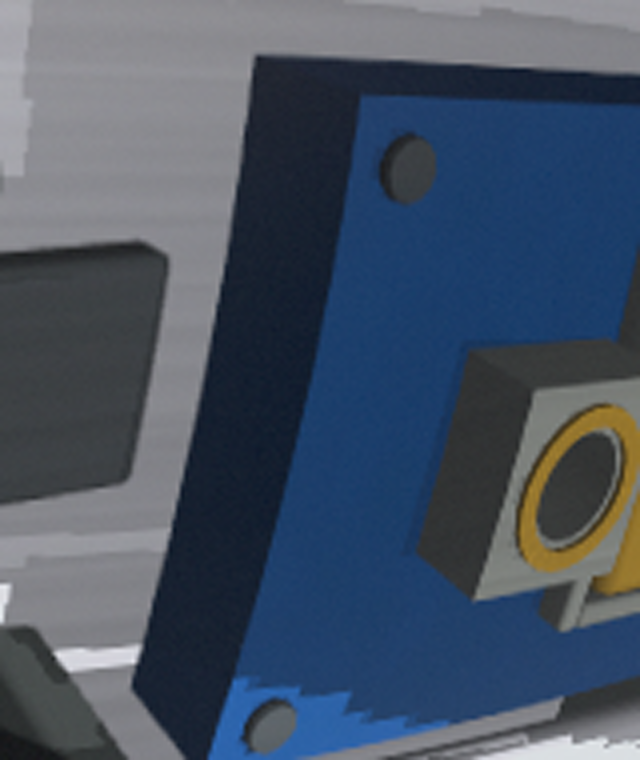

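Run:
```python
from h import *
T=np.load("pics/wrist_7.npy")
fit2(T,[PR[0],PR[2],PR[3],PR[4]],g([(360,97),(255,56),(133,688),(578,489)],4,(480,190)),hprior=(.0115,None))
from lev import *
print(ztarget('L',187,19))
```

```text
hl,hr,dx,dy mm [12.3248 14.5764 -0.7715  1.5142] sd [0.8476 0.3807 0.1603 0.3597] res [ 0.4 -0.1  0.3  0.1 -0.5 -0.1 -0.3  0. ]
(np.float64(0.08494861597397553), np.float64(7.362293857640657))
```

Call:
carry_out --pt "0 0.02 -0.045 0 0 0 0" --pt "0 0.08 -0.055 0 0 0 0" --pt "0 0.14 -0.055 0 0 0 0" --pt "0 0.2 -0.055 0 0 0 0" --pt "0 0.26 -0.055 0 0 0 0" --pt "0 0.32 -0.055 0 0 0 0" --pt "0 0.375 -0.035 0 0 0 0" --pt "0 0.375 -0.007 0 0 0 0" --pt "0 0.375 -0.004 0 0 0 0"

```text
t: 10.5
tool_pos: [0.4973, 0.3383, 0.0912]
orientation: [-0.016, 1.0, -0.0, -0.002]
contact_force: [-0.4, 0.3, 0.2]
opening: 0.002
```

Run:
```python
from h import *
import lev
p=tj();print(p,lev.lift('L',p[1]*1e3,p[2]),lev.ztarget('L',p[1]*1e3,18.5))
```

```text
[-0.0034  0.1881  0.0912] (np.float64(14.048538333824146), 12.161461446688676) (np.float64(0.08569546547988181), np.float64(7.84399507515341))
```

Call:
carry_out --pt "0 0 0.002 0 0 0 0" --pt "0 0 0.004 0 0 0 0"

```text
t: 10.75
tool_pos: [0.5, 0.3374, 0.0903]
orientation: [-0.015, 1.0, 0.0, 0.0]
contact_force: [-2.0, -0.6, 3.6]
opening: 0.002
```

Call:
carry_out --pt "0 0 0.001 0 0 0 0" --pt "0 0 0.001 0 0 0 0"

```text
t: 11.0
tool_pos: [0.5, 0.3377, 0.0894]
orientation: [-0.015, 1.0, 0.0, 0.0]
contact_force: [-1.3, -1.2, 3.8]
opening: -0.003
```

Run:
```python
from h import *
import lev
im=shot("8"); cropsave(im,"pics/w8c.png",0,165,190,380,4)
p=tj();print(p,lev.lift('L',p[1]*1e3,p[2]),inc((0,-.187,.090)))
```

```text
11.0 [-0.0008  0.1874  0.0894] [-1.3261 -1.1522  3.8285]
[-0.0008  0.1874  0.0893] (np.float64(15.462336909857298), 10.783825264380047) [-0.0007 -0.3744 -0.0008  0.0002  0.0008  0.0003]
```

View pics/w8c.png

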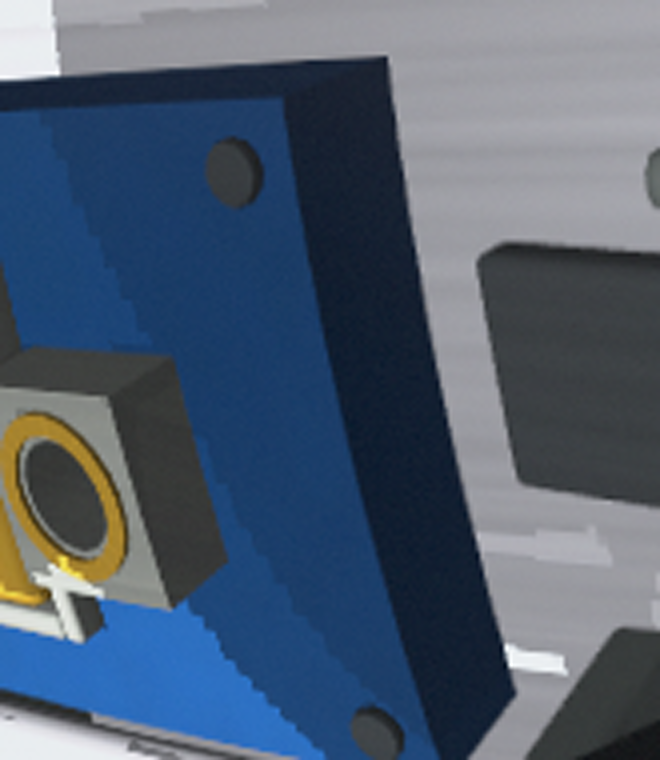

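Run:
```python
from h import *
T=np.load("pics/wrist_8.npy")
fit2(T,[PL[0],PL[2],PL[3],PL[4]],g([(285,97),(386,58),(515,690),(64,499)],4,(0,190)),hprior=(None,.015))
```

```text
hl,hr,dx,dy mm [15.8692 16.9955 -1.3743 -0.2026] sd [0.3745 0.8466 0.1748 0.3443] res [-0.2  0.3  0.3 -0.1 -0.3  0.4  0.3 -0.6]
```

Call:
carry_out --pt "0 0 0.002 0 0 0 0" --pt "0 0 0.0036 0 0 0 0" --pt "0 0 0.0036 0 0 0 0"

```text
t: 11.42
tool_pos: [0.4999, 0.3385, 0.085]
orientation: [-0.016, 1.0, 0.001, 0.0]
contact_force: [-0.6, 2.2, 2.2]
opening: -0.0
```

Run:
```python
from h import *
import lev
p=tj();print(p,lev.lift('L',p[1]*1e3,p[2]),lev.ztarget('R',187,22.5),inc((0,-.187,.090)))
```

```text
[-0.0008  0.1882  0.085 ] (np.float64(19.07257554102306), 7.292418692495756) (np.float64(0.08060590000323803), np.float64(3.8116215215001628)) [-0.0005 -0.3752 -0.0054  0.0011  0.0006  0.001 ]
```

Call:
carry_out --pt "0 -0.02 -0.04 0 0 0 0" --pt "0 -0.08 -0.06 0 0 0 0" --pt "0 -0.14 -0.06 0 0 0 0" --pt "0 -0.2 -0.06 0 0 0 0" --pt "0 -0.26 -0.06 0 0 0 0" --pt "0 -0.32 -0.06 0 0 0 0" --pt "0 -0.375 -0.035 0 0 0 0" --pt "0 -0.375 -0.01 0 0 0 0" --pt "0 -0.375 -0.007 0 0 0 0" --pt "0 -0.375 -0.005 0 0 0 0"

```text
t: 12.68
tool_pos: [0.5112, -0.0365, 0.09]
orientation: [-0.016, 1.0, -0.0, -0.0]
contact_force: [0.6, 0.5, -0.2]
opening: 0.002
```

Call:
carry_out --pt "0 0 0.002 0 0 0 0" --pt "0 0 0.004 0 0 0 0" --pt "0 0 0.006 0 0 0 0"

```text
t: 13.05
tool_pos: [0.5117, -0.0371, 0.0846]
orientation: [-0.016, 1.0, -0.001, 0.001]
contact_force: [-2.1, -2.6, 4.7]
opening: -0.0
```

Run:
```python
from h import *
import lev
p=tj();print(p,lev.lift('R',-p[1]*1e3,p[2]),lev.ztarget('R',187,22.5))
```

```text
[-0.0005 -0.1876  0.0846] (np.float64(19.174832046844255), 7.0015245127622725) (np.float64(0.08060590000323803), np.float64(3.8116215215001628))
```

Call:
carry_out --pt "0 0 0.002 0 0 0 0" --pt "0 0 0.0036 0 0 0 0" --pt "0 0 0.0036 0 0 0 0"

```text
t: 13.42
tool_pos: [0.5118, -0.0369, 0.0804]
orientation: [-0.016, 1.0, 0.0, 0.001]
contact_force: [0.7, -1.4, 4.1]
opening: 0.001
```

Run:
```python
from h import *
import lev
im=shot("9"); cropsave(im,"pics/w9c.png",490,640,190,380,4)
p=tj();print(p,lev.lift('R',-p[1]*1e3,p[2]),inc((0,.187,.086)),lev.ztarget('L',187.5,26.5))
```

```text
13.425 [-0.0003 -0.1874  0.0804] [ 0.7407 -1.3902  4.0649]
[-0.0004 -0.1873  0.0804] (np.float64(22.710711229716736), 3.6099842690536135) [-0.0006  0.3743 -0.0054  0.0005  0.0009  0.0007] (np.float64(0.07621845610912484), np.float64(0.180078271795059))
```

View pics/w9c.png

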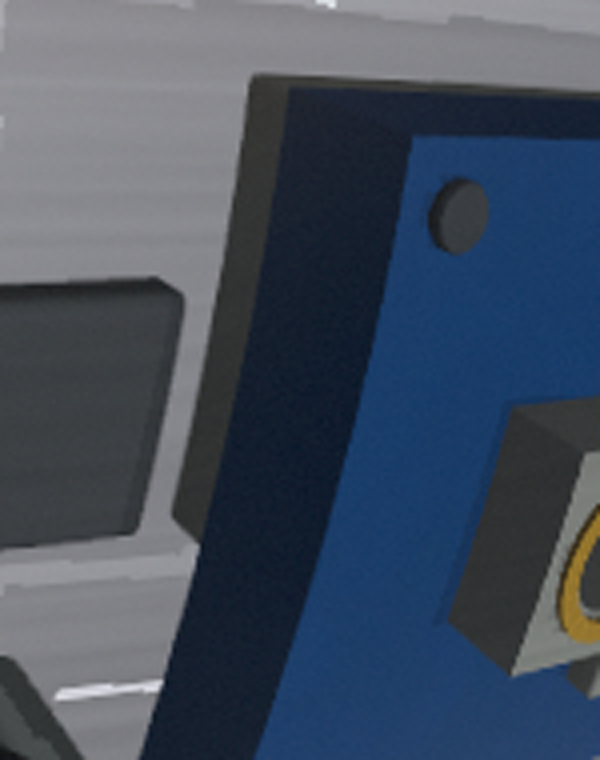

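Call:
carry_out --pt "0 0.02 -0.045 0 0 0 0" --pt "0 0.08 -0.068 0 0 0 0" --pt "0 0.14 -0.068 0 0 0 0" --pt "0 0.2 -0.068 0 0 0 0" --pt "0 0.26 -0.068 0 0 0 0" --pt "0 0.32 -0.065 0 0 0 0" --pt "0 0.375 -0.038 0 0 0 0" --pt "0 0.375 -0.013 0 0 0 0" --pt "0 0.375 -0.01 0 0 0 0" --pt "0 0.375 -0.005 0 0 0 0"

```text
t: 14.72
tool_pos: [0.4996, 0.3378, 0.0855]
orientation: [-0.015, 1.0, 0.0, -0.0]
contact_force: [-0.1, 0.6, 0.5]
opening: 0.0
```

Call:
carry_out --pt "0 0 0.002 0 0 0 0" --pt "0 0 0.004 0 0 0 0" --pt "0 0 0.006 0 0 0 0"

```text
t: 15.1
tool_pos: [0.4998, 0.3384, 0.0802]
orientation: [-0.016, 1.0, 0.001, 0.0]
contact_force: [-2.6, 2.2, 5.0]
opening: 0.001
```

Run:
```python
from h import *
import lev
p=tj();print(p,lev.lift('L',p[1]*1e3,p[2]),lev.ztarget('L',187,26.5))
```

```text
[-0.0009  0.1881  0.0802] (np.float64(23.088276917606205), 3.4401000478070216) (np.float64(0.07621688462457331), np.float64(0.180078271795059))
```

Call:
carry_out --pt "0 0 0.002 0 0 0 0" --pt "0 0 0.0035 0 0 0 0" --pt "0 0 0.0035 0 0 0 0"

```text
t: 15.48
tool_pos: [0.5, 0.3383, 0.076]
orientation: [-0.016, 1.0, 0.0, 0.0]
contact_force: [-0.9, 3.0, 4.3]
opening: 0.004
```

Run:
```python
from h import *
import lev
im=shot("10",("scene","wrist"))
p=tj();print(p,lev.lift('L',p[1]*1e3,p[2]),inc((0,-.187,.086)),lev.ztarget('R',187.5,30.5))
s=cv2.imread("pics/scene_10.png")[150:290,190:340]
w=im[150:450,0:320]
cv2.imwrite("pics/c10.png",np.hstack([cv2.resize(s,(450,420),interpolation=cv2.INTER_CUBIC),cv2.resize(w,(448,420))])[:, :800])
```

```text
15.475 [-0.0007  0.188   0.076 ] [-0.9208  3.0369  4.3387]
[-0.0007  0.1879  0.076 ] (np.float64(26.71545085374857), -0.025662435742095042) [-0.0004 -0.3749 -0.0102  0.0004  0.0009  0.0007] (np.float64(0.0722900829655639), np.float64(-3.8334860764202427))
```

View pics/c10.png

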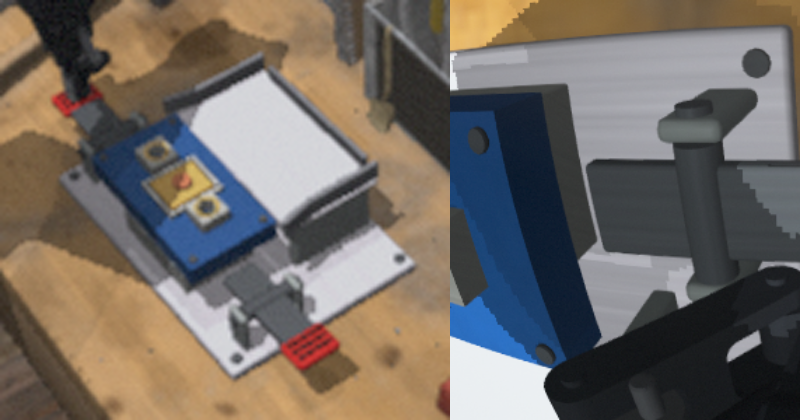

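Call:
carry_out --pt "0 -0.015 -0.05 0 0 0 0" --pt "0 -0.07 -0.075 0 0 0 0" --pt "0 -0.13 -0.075 0 0 0 0" --pt "0 -0.19 -0.075 0 0 0 0" --pt "0 -0.25 -0.075 0 0 0 0" --pt "0 -0.31 -0.07 0 0 0 0" --pt "0 -0.37 -0.045 0 0 0 0" --pt "0 -0.375 -0.017 0 0 0 0" --pt "0 -0.375 -0.013 0 0 0 0" --pt "0 -0.375 -0.005 0 0 0 0"

```text
t: 16.82
tool_pos: [0.5115, -0.0368, 0.081]
orientation: [-0.016, 1.0, -0.0, 0.0]
contact_force: [1.3, -0.6, 0.4]
opening: -0.003
```

Call:
carry_out --pt "0 0 0.002 0 0 0 0" --pt "0 0 0.004 0 0 0 0" --pt "0 0 0.006 0 0 0 0"

```text
t: 17.2
tool_pos: [0.5116, -0.037, 0.0756]
orientation: [-0.016, 1.0, -0.001, 0.0]
contact_force: [-1.6, -2.4, 4.7]
opening: 0.002
```

Run:
```python
from h import *
import lev
p=tj();print(p,lev.lift('R',-p[1]*1e3,p[2]),lev.ztarget('R',-p[1]*1e3,30.5))
```

```text
[-0.0006 -0.1874  0.0756] (np.float64(26.935907499601626), -0.4271729135756181) (np.float64(0.07229510478166899), np.float64(-3.8334860764202427))
```

Call:
carry_out --pt "0 0 0.002 0 0 0 0" --pt "0 0 0.003 0 0 0 0" --pt "0 0 0.003 0 0 0 0"

```text
t: 17.58
tool_pos: [0.5116, -0.037, 0.0724]
orientation: [-0.016, 1.0, -0.001, 0.0]
contact_force: [-1.3, -3.0, 4.4]
opening: 0.0
```

Run:
```python
from h import *
import lev
im=shot("11"); cropsave(im,"pics/w11c.png",480,640,150,340,4)
p=tj();print(p,lev.lift('R',-p[1]*1e3,p[2]),inc((0,.187,.08)),lev.ztarget('L',187.5,34.5))
```

```text
17.575 [-0.0005 -0.1875  0.0724] [-1.3326 -2.9624  4.3802]
[-0.0006 -0.1875  0.0724] (np.float64(30.389544632296776), -3.72777891641462) [-0.0009  0.3745 -0.008  -0.001   0.0007  0.001 ] (np.float64(0.06874674552056743), np.float64(-7.480593768570611))
```

View pics/w11c.png

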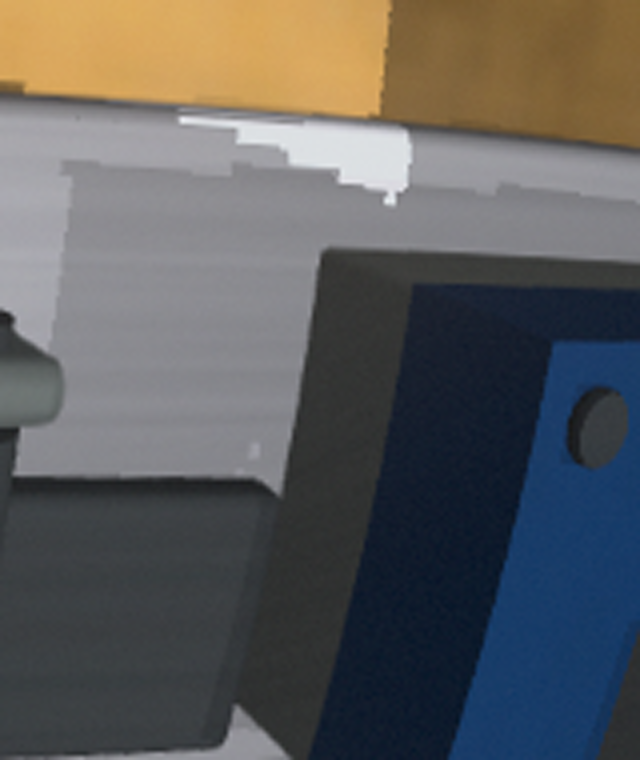

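```bash
cat >> h.py <<'E'
def fit1(T,side,P,px,hother,d):
    px=np.array(px); p=J+np.array([d[0],d[1],0])
    def f(q):
        a=(q[0],hother) if side=='L' else (hother,q[0]); return (fproj(T,plate_pts(*a,P,p+np.array([q[1],0,0])))-px).ravel()
    s=least_squares(f,[hother,0]); print(side,s.x*1e3,np.round(s.fun,1))
E
python3 - <<'E'
from h import *
T=np.load("pics/wrist_11.npy")
fit1(T,'R',[PR[0],PR[2]],g([(555,342),(413,285)],4,(480,150)),.0265,(-.0009,.0016))
T=np.load("pics/wrist_9.npy")
fit1(T,'R',[PR[0],PR[2]],g([(412,136),(289,88)],4,(490,190)),.019,(-.0009,.0016))
T=np.load("pics/wrist_7.npy")
fit1(T,'R',[PR[0],PR[2]],g([(360,97),(255,56)],4,(480,190)),.0115,(-.0009,.0016))
E
```

```text
R [29.6909  0.241 ] [-0.3  0.1  0.4 -0.1]
R [21.7836  0.2532] [-0.2  0.1  0.2 -0.1]
R [14.1099  0.218 ] [ 0.  -0.1 -0.   0.1]
```

Call:
carry_out --pt "0 0.015 -0.05 0 0 0 0" --pt "0 0.07 -0.08 0 0 0 0" --pt "0 0.13 -0.08 0 0 0 0" --pt "0 0.19 -0.08 0 0 0 0" --pt "0 0.25 -0.08 0 0 0 0" --pt "0 0.31 -0.075 0 0 0 0" --pt "0 0.37 -0.045 0 0 0 0" --pt "0 0.375 -0.017 0 0 0 0" --pt "0 0.375 -0.013 0 0 0 0" --pt "0 0.375 -0.005 0 0 0 0"

```text
t: 18.88
tool_pos: [0.5, 0.3379, 0.0773]
orientation: [-0.015, 1.0, 0.0, 0.0]
contact_force: [0.8, -0.5, 0.2]
opening: -0.0
```

Call:
carry_out --pt "0 0 0.002 0 0 0 0" --pt "0 0 0.004 0 0 0 0" --pt "0 0 0.006 0 0 0 0"

```text
t: 19.25
tool_pos: [0.5, 0.3376, 0.0724]
orientation: [-0.015, 1.0, 0.001, 0.0]
contact_force: [-3.0, -0.6, 5.2]
opening: -0.001
```

Run:
```python
from h import *
import lev
p=tj();print(p,lev.lift('L',p[1]*1e3,p[2]),lev.ztarget('L',p[1]*1e3,34))
```

```text
[-0.0007  0.1873  0.0724] (np.float64(30.582016540103787), -3.7205749051843675) (np.float64(0.06923616508030099), np.float64(-6.999290144046447))
```

Call:
carry_out --pt "0 0 0.002 0 0 0 0" --pt "0 0 0.0026 0 0 0 0" --pt "0 0 0.0026 0 0 0 0"

```text
t: 19.62
tool_pos: [0.5, 0.3376, 0.0698]
orientation: [-0.015, 1.0, 0.001, 0.0]
contact_force: [-2.5, -0.7, 6.1]
opening: 0.002
```

Run:
```python
from h import *
import lev
im=shot("12"); cropsave(im,"pics/w12c.png",0,165,150,340,4)
p=tj();print(p,lev.lift('L',p[1]*1e3,p[2]),inc((0,-.187,.08)),lev.ztarget('R',187.5,38))
```

```text
19.625 [-0.0007  0.1873  0.0698] [-2.5111 -0.6941  6.1013]
[-0.0007  0.1873  0.0697] (np.float64(33.48202472992312), -6.501205892893967) [-0.0009 -0.3743 -0.0107  0.001   0.0008 -0.0003] (np.float64(0.06522609427924543), np.float64(-11.061179179143782))
```

View pics/w12c.png

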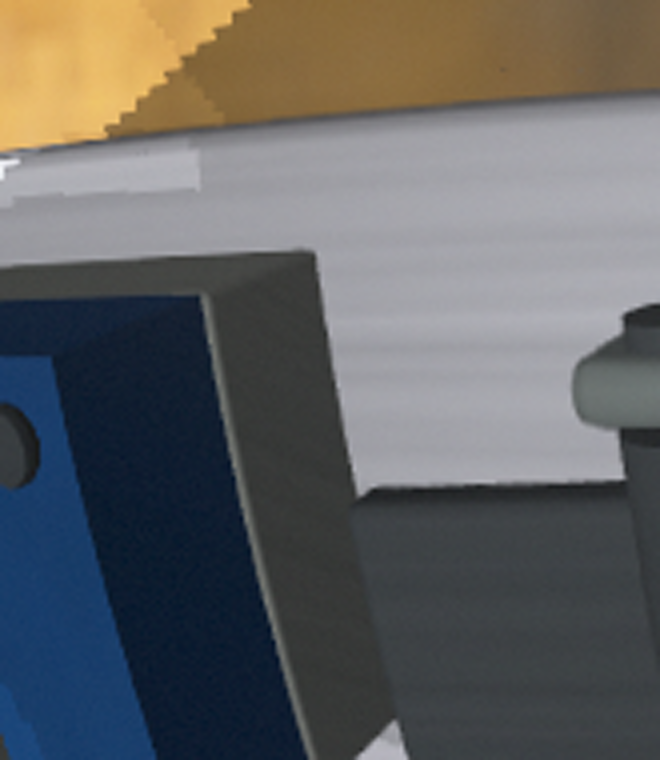

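Run:
```python
from h import *
T=np.load("pics/wrist_12.npy")
fit1(T,'L',[PL[0],PL[2]],g([(52,358),(202,295)],4,(0,150)),.030,(-.0014,-.0001))
T=np.load("pics/wrist_8.npy")
fit1(T,'L',[PL[0],PL[2]],g([(285,97),(386,58)],4,(0,190)),.015,(-.0014,-.0001))
```

```text
L [33.0027  0.3241] [ 0.4 -0.1 -0.6  0.2]
L [15.5796 -0.0232] [-0.4  0.2  0.5 -0.2]
```

Call:
carry_out --pt "0 -0.015 -0.05 0 0 0 0" --pt "0 -0.07 -0.085 0 0 0 0" --pt "0 -0.13 -0.085 0 0 0 0" --pt "0 -0.19 -0.085 0 0 0 0" --pt "0 -0.25 -0.085 0 0 0 0" --pt "0 -0.31 -0.08 0 0 0 0" --pt "0 -0.37 -0.045 0 0 0 0" --pt "0 -0.375 -0.017 0 0 0 0" --pt "0 -0.375 -0.011 0 0 0 0" --pt "0 -0.375 -0.004 0 0 0 0"

```text
t: 20.92
tool_pos: [0.5119, -0.0367, 0.0729]
orientation: [-0.016, 1.0, -0.0, 0.001]
contact_force: [-0.2, 0.9, -0.1]
opening: 0.001
```

Call:
carry_out --pt "0 0 0.002 0 0 0 0" --pt "0 0 0.004 0 0 0 0" --pt "0 0 0.006 0 0 0 0"

```text
t: 21.3
tool_pos: [0.512, -0.0364, 0.0677]
orientation: [-0.016, 1.0, -0.001, 0.001]
contact_force: [-2.1, -1.0, 5.6]
opening: 0.003
```

Run:
```python
from h import *
import lev
p=tj();print(p,lev.lift('R',-p[1]*1e3,p[2]),lev.ztarget('R',-p[1]*1e3,37))
```

```text
[-0.0002 -0.1869  0.0677] (np.float64(35.56012305440061), -8.696035975533645) (np.float64(0.06629847939337097), np.float64(-10.08973721975398))
```

Call:
carry_out --pt "0 0 0.0012 0 0 0 0" --pt "0 0 0.0014 0 0 0 0"

```text
t: 21.55
tool_pos: [0.512, -0.0363, 0.0662]
orientation: [-0.016, 1.0, -0.001, 0.001]
contact_force: [-1.3, -1.0, 4.9]
opening: 0.001
```

Run:
```python
from h import *
import lev
im=shot("13",("scene","wrist"));
p=tj();print(p,lev.lift('R',-p[1]*1e3,p[2]),inc((0,.187,.08)),lev.ztarget('L',187.5,41))
s=cv2.imread("pics/scene_13.png")
cropsave(s,"pics/s13c.png",200,340,160,290,5); cropsave(im,"pics/w13c.png",480,640,130,320,3)
```

```text
21.55 [-0.0002 -0.1868  0.0662] [-1.326  -0.9625  4.9278]
[-0.0002 -0.1868  0.0663] (np.float64(37.04556545232722), -10.133935558510379) [-0.0011  0.3738 -0.0141 -0.0011  0.0016  0.0024] (np.float64(0.0624873677104496), np.float64(-13.799425087173997))
```

View pics/s13c.png

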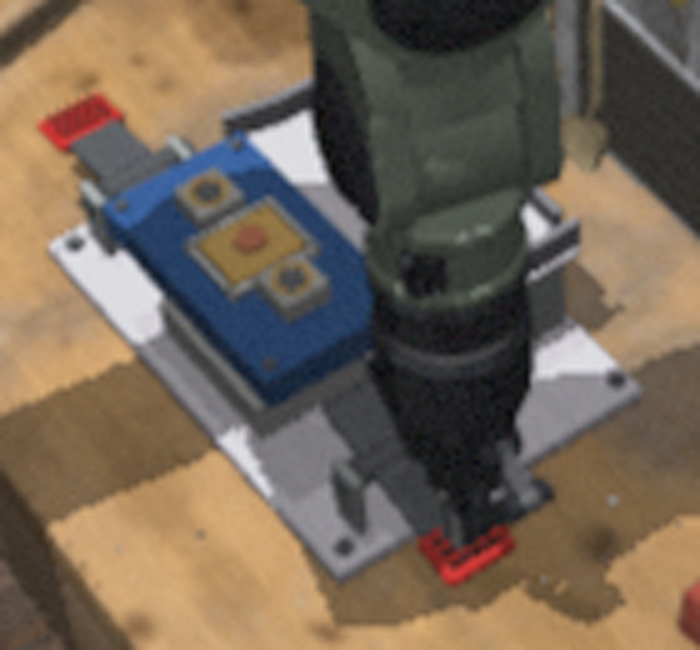

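View pics/w13c.png

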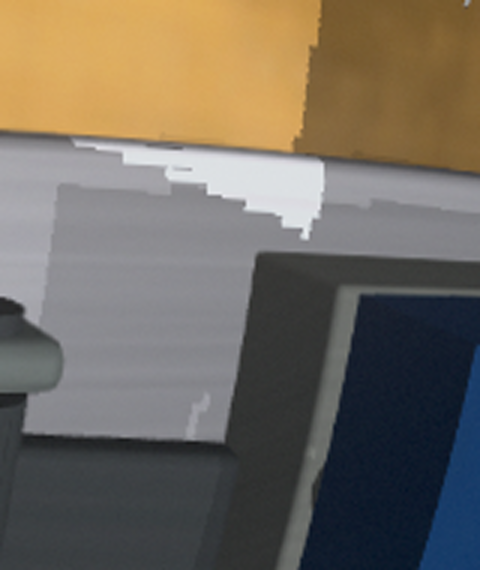

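Run:
```python
from h import *
T=np.load("pics/wrist_13.npy")
fit1(T,'R',[PR[0],PR[2]],g([(476,343),(358,295)],3,(480,130)),.033,(-.0009,.0016))
```

```text
R [35.4532  0.3068] [-0.5  0.3  0.7 -0.4]
```

Call:
carry_out --pt "0 0.015 -0.05 0 0 0 0" --pt "0 0.07 -0.09 0 0 0 0" --pt "0 0.13 -0.09 0 0 0 0" --pt "0 0.19 -0.09 0 0 0 0" --pt "0 0.25 -0.09 0 0 0 0" --pt "0 0.31 -0.085 0 0 0 0" --pt "0 0.37 -0.045 0 0 0 0" --pt "0 0.374 -0.017 0 0 0 0" --pt "0 0.374 -0.011 0 0 0 0" --pt "0 0.374 -0.004 0 0 0 0"

```text
t: 22.9
tool_pos: [0.5, 0.337, 0.0697]
orientation: [-0.016, 1.0, 0.0, 0.001]
contact_force: [-1.0, 0.1, 5.7]
opening: -0.001
```

Call:
carry_out --pt "0 0 0.002 0 0 0 0" --pt "0 0 0.004 0 0 0 0" --pt "0 0 0.006 0 0 0 0"

```text
t: 23.28
tool_pos: [0.5001, 0.3366, 0.0648]
orientation: [-0.015, 1.0, 0.001, 0.0]
contact_force: [-3.1, -0.2, 5.1]
opening: 0.0
```

Run:
```python
from h import *
import lev
p=tj();print(p,lev.lift('L',p[1]*1e3,p[2]),lev.ztarget('L',p[1]*1e3,40.5))
```

```text
[-0.0007  0.1863  0.0648] (np.float64(38.86633371588341), -11.710258013680718) (np.float64(0.06325941967584056), np.float64(-13.308280454220956))
```

Call:
carry_out --pt "0 0 0.0012 0 0 0 0" --pt "0 0 0.0012 0 0 0 0"

```text
t: 23.52
tool_pos: [0.5001, 0.3365, 0.0635]
orientation: [-0.015, 1.0, 0.001, 0.0]
contact_force: [-2.8, -0.6, 5.2]
opening: -0.001
```

Run:
```python
from h import *
import lev
p=tj();print(p,lev.lift('L',p[1]*1e3,p[2]),inc((0,-.187,.08)),lev.ztarget('R',187.5,42))
im=shot("14"); cropsave(im,"pics/w14c.png",0,165,130,320,4)
```

```text
[-0.0007  0.1862  0.0635] (np.float64(40.30703287811743), -13.11899902486836) [-0.0009 -0.3731 -0.0169  0.0012  0.0009 -0.0006] (np.float64(0.06128777074620183), np.float64(-14.98248252116027))
23.525 [-0.0007  0.1862  0.0635] [-2.7721 -0.5555  5.1874]
```

View pics/w14c.png

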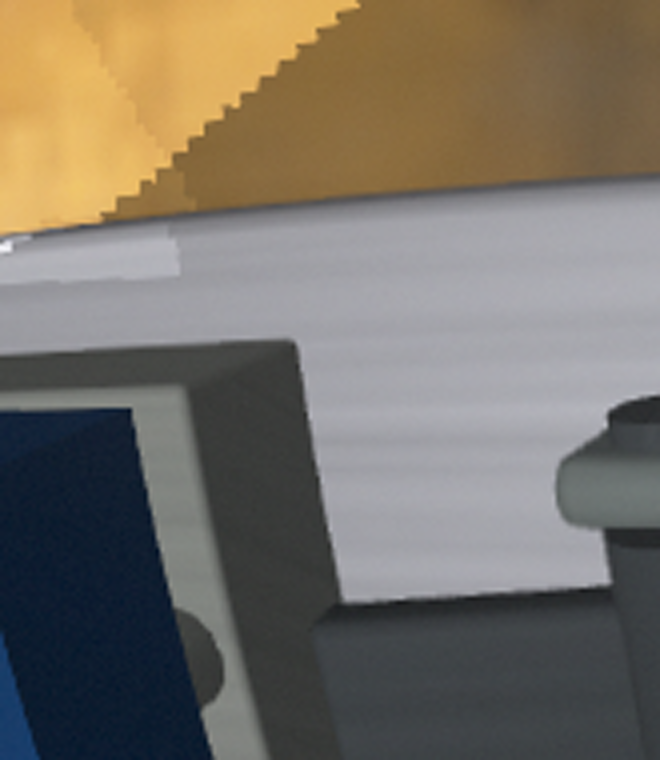

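Run:
```python
from h import *
T=np.load("pics/wrist_14.npy")
fit1(T,'L',[PL[2]],g([(130,409)],4,(0,130)),.036,(-.0014,-.0001))
print(g([(188,386),(296,341)],4,(0,130)), fproj(T,jw(J+np.array([-.0014,-.0001,0]),[(-.037,.05,.039),(-.037,.05,.012)])))
T=np.load("pics/wrist_13.npy")
print(g([(340,286),(258,253)],3,(480,130)), fproj(T,jw(J+np.array([-.0009,.0016,0]),[(-.037,-.05,.039),(-.037,-.05,.012)])))
```

```text
L [39.1843  0.3641] [-0. -0.]
[[ 46.625 226.125]
 [ 73.625 214.875]] [[ 44.4739 226.3685]
 [ 74.0228 214.1128]]
[[593.     225.    ]
 [565.6667 214.    ]] [[594.3548 225.3285]
 [565.3512 213.2975]]
```

Call:
carry_out --pt "0 -0.015 -0.05 0 0 0 0" --pt "0 -0.07 -0.095 0 0 0 0" --pt "0 -0.13 -0.095 0 0 0 0" --pt "0 -0.19 -0.095 0 0 0 0" --pt "0 -0.25 -0.095 0 0 0 0" --pt "0 -0.31 -0.085 0 0 0 0" --pt "0 -0.37 -0.045 0 0 0 0" --pt "0 -0.374 -0.017 0 0 0 0" --pt "0 -0.374 -0.009 0 0 0 0" --pt "0 -0.374 -0.004 0 0 0 0"

```text
t: 24.82
tool_pos: [0.5117, -0.0368, 0.0663]
orientation: [-0.016, 1.0, -0.0, 0.0]
contact_force: [-0.8, 0.0, 3.0]
opening: 0.002
```

Run:
```python
from h import *
import lev
p=tj();print(p,lev.lift('R',-p[1]*1e3,p[2]),lev.ztarget('R',-p[1]*1e3,42))
```

```text
[-0.0005 -0.1872  0.0663] (np.float64(36.9643810215201), -10.055191153713842) (np.float64(0.061356400443369735), np.float64(-14.98248252116027))
```

Call:
carry_out --pt "0 0 0.002 0 0 0 0" --pt "0 0 0.004 0 0 0 0" --pt "0 0 0.0052 0 0 0 0"

```text
t: 25.2
tool_pos: [0.5118, -0.0361, 0.0619]
orientation: [-0.016, 1.0, -0.0, 0.001]
contact_force: [-2.5, -1.0, 6.2]
opening: 0.002
```

Run:
```python
from h import *
import lev
p=tj();print(p,lev.lift('R',-p[1]*1e3,p[2]),lev.ztarget('R',-p[1]*1e3,42.3))
```

```text
[-0.0004 -0.1866  0.0619] (np.float64(41.60912997501704), -14.596438951212633) (np.float64(0.06122558523669907), np.float64(-15.279250029755797))
```

Call:
carry_out --pt "0 0 0.0007 0 0 0 0" --pt "0 0 0.0007 0 0 0 0"

```text
t: 25.45
tool_pos: [0.5117, -0.036, 0.0612]
orientation: [-0.017, 1.0, -0.0, 0.001]
contact_force: [-1.7, -0.4, 5.6]
opening: -0.001
```

Run:
```python
from h import *
import lev
p=tj();print(p,lev.lift('R',-p[1]*1e3,p[2]),lev.ztarget('L',187,42.3),inc((0,.187,.08)))
im=shot("15"); cropsave(im,"pics/w15c.png",480,640,130,320,4)
```

```text
[-0.0004 -0.1865  0.0612] (np.float64(42.374007247668246), -15.352524137849224) (np.float64(0.061321741425779376), np.float64(-15.08135890201027)) [-0.0014  0.3735 -0.019  -0.0006  0.0012  0.0026]
25.45 [-0.0004 -0.1865  0.0612] [-1.7226 -0.3929  5.646 ]
```

View pics/w15c.png

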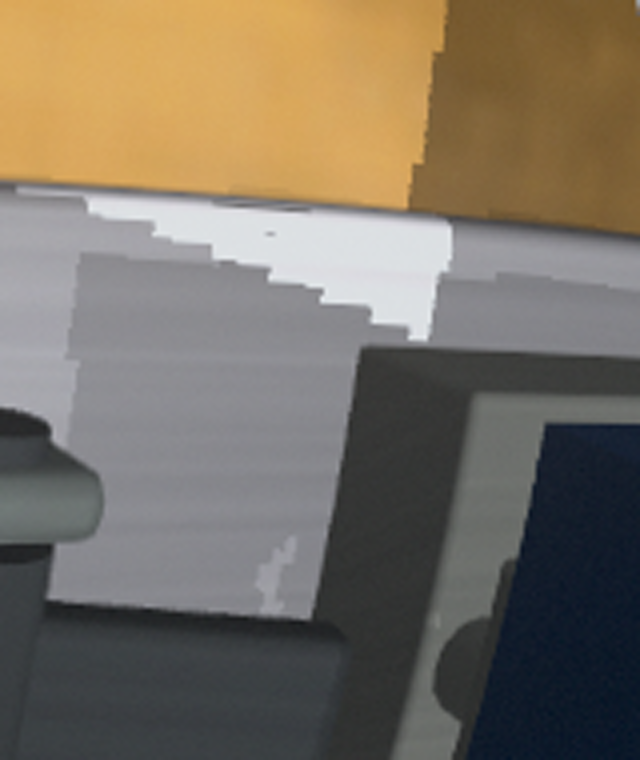

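Run:
```python
from h import *
T=np.load("pics/wrist_15.npy")
fit1(T,'R',[PR[2]],g([(545,424)],4,(480,130)),.0403,(-.0009,.0016))
print(g([(472,392),(362,346)],4,(480,130)), fproj(T,jw(J+np.array([-.0009,.0016,0]),[(-.037,-.05,.039),(-.037,-.05,.012)])))
```

```text
R [41.0181  0.3103] [ 0. -0.]
[[597.625 227.625]
 [570.125 216.125]] [[599.8708 228.392 ]
 [569.8862 215.7856]]
```

Call:
carry_out --pt "0 0.015 -0.05 0 0 0 0" --pt "0 0.07 -0.095 0 0 0 0" --pt "0 0.13 -0.095 0 0 0 0" --pt "0 0.19 -0.095 0 0 0 0" --pt "0 0.25 -0.095 0 0 0 0" --pt "0 0.31 -0.085 0 0 0 0" --pt "0 0.37 -0.045 0 0 0 0" --pt "0 0.374 -0.017 0 0 0 0" --pt "0 0.374 -0.009 0 0 0 0" --pt "0 0.374 -0.003 0 0 0 0"

```text
t: 26.75
tool_pos: [0.4999, 0.3369, 0.0634]
orientation: [-0.016, 1.0, 0.0, 0.0]
contact_force: [0.4, -0.2, 1.7]
opening: 0.003
```

Run:
```python
from h import *
import lev
p=tj();print(p,lev.lift('L',p[1]*1e3,p[2]),lev.ztarget('L',p[1]*1e3,42.2))
```

```text
[-0.0009  0.1866  0.0634] (np.float64(40.28114002201087), -13.093611858594166) (np.float64(0.061524713316000075), np.float64(-14.98248252116027))
```

Call:
carry_out --pt "0 0 0.0012 0 0 0 0" --pt "0 0 0.0022 0 0 0 0" --pt "0 0 0.0022 0 0 0 0"

```text
t: 27.12
tool_pos: [0.5, 0.3367, 0.0621]
orientation: [-0.015, 1.0, 0.001, 0.0]
contact_force: [-2.7, 0.6, 4.8]
opening: -0.001
```

Run:
```python
from h import *
import lev
p=tj();print(p,lev.lift('L',p[1]*1e3,p[2]),lev.ztarget('L',p[1]*1e3,42.2))
im=shot("16"); cropsave(im,"pics/w16c.png",0,165,130,320,4)
```

```text
[-0.0008  0.1864  0.0621] (np.float64(41.67106618502183), -14.460242655157373) (np.float64(0.06158952901891573), np.float64(-14.98248252116027))
27.125 [-0.0008  0.1864  0.0621] [-2.7188  0.5837  4.7673]
```

View pics/w16c.png

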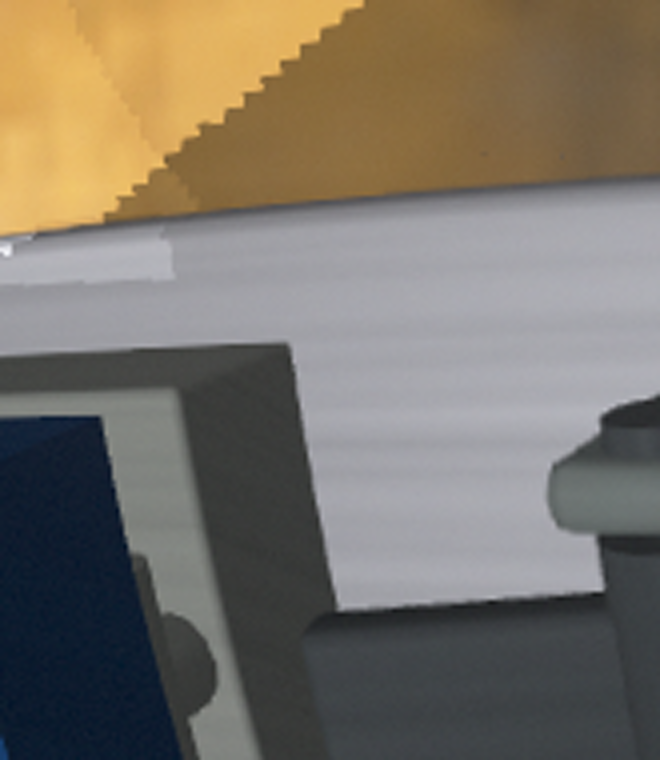

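Run:
```python
from h import *
T=np.load("pics/wrist_16.npy")
fit1(T,'L',[PL[2]],g([(102,417)],4,(0,130)),.0423,(-.0014,-.0001))
fit1(T,'L',[PL[2]],g([(102,417)],4,(0,130)),.0403,(-.0014,-.0001))
print(g([(182,389),(290,343)],4,(0,130)), fproj(T,jw(J+np.array([-.0014,-.0001,0]),[(-.037,.05,.039),(-.037,.05,.012)])))
# per side: solve shift from seat corners then height
for n,s,pc,sc,bc,o in (("16",1,(102,417),(182,389),(290,343),(0,130)),("15",-1,(545,424),(472,392),(362,346),(480,130))):
    T=np.load(f"pics/wrist_{n}.npy"); S=g([sc,bc],4,o); u=g([pc],4,o)[0]
    q=least_squares(lambda q:(fproj(T,jw(J+np.array([q[0],q[1],0]),[(-.037,s*.05,.039+q[2]),(-.037,s*.05,.012+q[2])])-S).ravel(),[0,0,0])
    p=J+np.r_[q.x[:2],0]; print(n,q.x*1e3,np.round(q.fun,2))
    z=least_squares(lambda z:(fproj(T,jw(p,(-.045+z[1],s*.08,.039+z[0]+q.x[2])))[0]-u),[.04,0]); print("corner height over seat",z.x*1e3,z.fun)
```

```text
File "<stdin>", line 9
    q=least_squares(lambda q:(fproj(T,jw(J+np.array([q[0],q[1],0]),[(-.037,s*.05,.039+q[2]),(-.037,s*.05,.012+q[2])])-S).ravel(),[0,0,0])
                   ^
SyntaxError: '(' was never closed
```

Run:
```python
from h import *
for n,s,pc,sc,bc,o in (("16",1,(102,417),(182,389),(290,343),(0,130)),("15",-1,(545,424),(472,392),(362,346),(480,130)),("14",1,(130,409),(188,386),(296,341),(0,130))):
    T=np.load(f"pics/wrist_{n}.npy"); S=g([sc,bc],4,o); u=g([pc],4,o)[0]
    def f(q): return (fproj(T,jw(J+np.array([q[0],q[1],0]),[(-.037,s*.05,.039),(-.037,s*.05,.012)]))-S).ravel()
    q=least_squares(f,[0,0])
    p=J+np.r_[q.x[:2],0]; print(n,q.x*1e3,np.round(q.fun,2))
    def h(z): return fproj(T,jw(p,(-.045+z[1],s*.08,.039+z[0])))[0]-u
    z=least_squares(h,[.04,0]); print("corner height over seat",z.x*1e3)
```

```text
16 [-1.3093  0.7315] [-1.38  0.47  1.41 -0.47]
corner height over seat [42.9168 -0.3413]
15 [-0.9736  0.8169] [ 1.22  0.55 -1.24 -0.56]
corner height over seat [41.8332  0.2071]
14 [-1.2647  0.538 ] [-1.24  0.52  1.27 -0.53]
corner height over seat [40.2107  0.0369]
```

Call:
carry_out --pt "0.01 0.005 -0.055 0 0 0 0" --pt "0.05 -0.02 -0.08 0 0 0 0" --pt "0.085 -0.06 -0.08 0 0 0 0" --pt "0.085 -0.12 -0.08 0 0 0 0" --pt "0.085 -0.16 -0.08 0 0 0 0" --pt "0.085 -0.186 -0.08 0 0 0 0" --pt "0.085 -0.186 -0.08 0 0 0 0"

```text
t: 28.05
tool_pos: [0.4213, 0.1467, 0.1413]
orientation: [-0.014, 1.0, -0.0, 0.001]
contact_force: [0.1, -0.3, 0.0]
opening: 0.001
```

Run:
```python
from h import *
im=shot("17",("scene","top","wrist"));
print(inc((-.075,0,.108)))
a=cv2.imread("pics/scene_17.png"); cropsave(a,"pics/s17c.png",200,340,160,280,5)
```

```text
28.05 [-0.0853 -0.0012  0.1413] [ 0.0936 -0.251   0.0032]
[-0.0104 -0.0009  0.033   0.0003  0.0012  0.0007]
```

View pics/s17c.png

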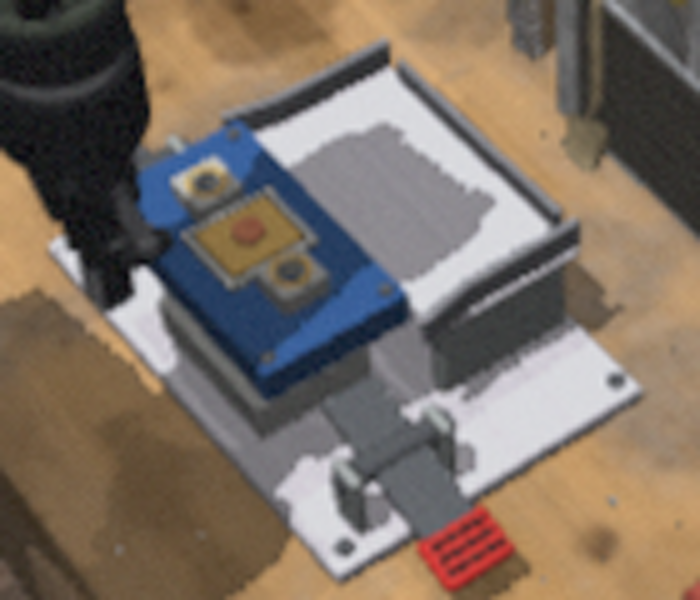

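View pics/wrist_17.png

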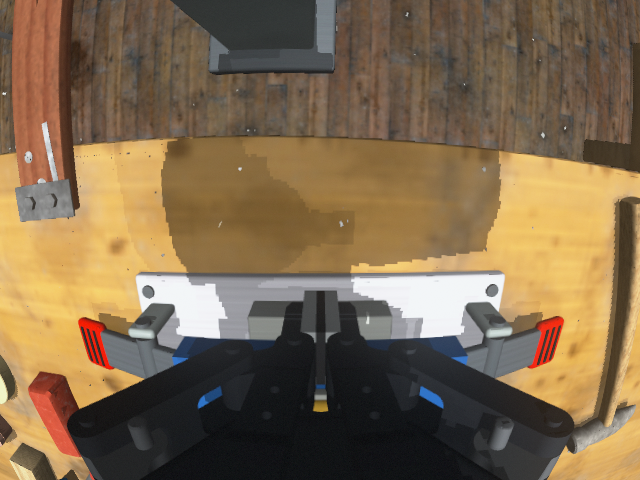

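Run:
```python
from h import *
cs=eyes.get_calibration("scene")
m=lambda T,P:proj(cs,P)
P=[BOSS[0],BOSS[1],(.045,-.08,.022),(.045,.08,.022),(-.045,-.08,.022)]
fit2(None,P,g([(207,180),(291,270),(408,297),(236,123),(265,373)],5,(200,160)),mode=m)
# seated baseline from scene0 with same routine
fit2(None,[BOSS[0],BOSS[1],(.045,-.08,.022),(.045,.08,.022)],g([(240,238),(322,326),(437,350),(272,180)],5,(195,160)),mode=m)
```

```text
hl,hr,dx,dy mm [44.519  45.0745 -0.0955  0.2018] sd [2.0361 1.9297 0.8008 1.4448] res [-0.   0.5 -0.1  0.2 -0.  -0.8  0.6 -0.5 -0.4  0.5]
hl,hr,dx,dy mm [-1.3384  0.2741 -0.4226  0.1533] sd [2.1535 2.0626 0.842  1.4482] res [ 0.1  0.4  0.1  0.3 -0.1 -0.4 -0.  -0.3]
```

Call:
carry_out --pt "0 0.001 0.025 0 0 0 0" --pt "-0.006 0.001 0.033 0 0 0 0" --pt "-0.014 0.001 0.033 0 0 0 0" --pt "-0.02 0.001 0.033 0 0 0 0" --pt "-0.025 0.001 0.033 0 0 0 0" --pt "-0.03 0.001 0.033 0 0 0 0" --pt "-0.035 0.001 0.033 0 0 0 0"

```text
t: 29.08
tool_pos: [0.4546, 0.1504, 0.1075]
orientation: [-0.016, 1.0, -0.0, -0.001]
contact_force: [-4.2, 0.2, 3.3]
opening: -0.0
```

Run:
```python
from h import *
im=shot("18",("scene",)); a=im; cropsave(a,"pics/s18c.png",200,340,160,280,5); print(inc((.045,0,.108)))
```

```text
29.075 [-0.0519  0.0016  0.1075] [-4.1686  0.2292  3.3154]
[-0.0958 -0.0016 -0.0004 -0.     -0.0005  0.0006]
```

View pics/s18c.png

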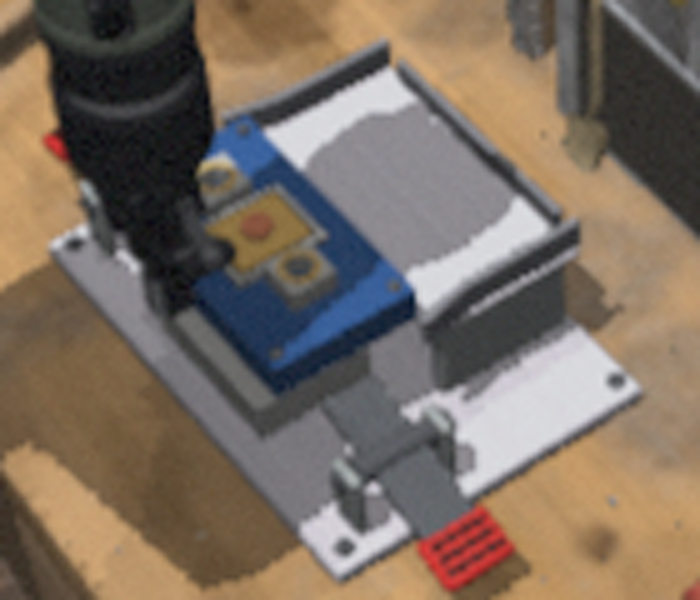

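Call:
carry_out --pt "-0.006 -0.001 0 0 0 0 0" --pt "-0.012 -0.001 0 0 0 0 0" --pt "-0.018 -0.001 0 0 0 0 0" --pt "-0.024 -0.001 0 0 0 0 0"

```text
t: 29.62
tool_pos: [0.4799, 0.1502, 0.1076]
orientation: [-0.016, 1.0, -0.0, -0.0]
contact_force: [-2.4, -0.5, 1.8]
opening: 0.001
```

Run:
```python
from h import *
im=shot("19",("scene",)); a=im; cropsave(a,"pics/s19c.png",200,340,160,280,5); print(inc((.045,0,.108)))
```

```text
29.625 [-0.0265  0.0006  0.1076] [-2.4385 -0.4844  1.7541]
[-0.0705 -0.0006 -0.0002 -0.      0.0013  0.0005]
```

View pics/s19c.png

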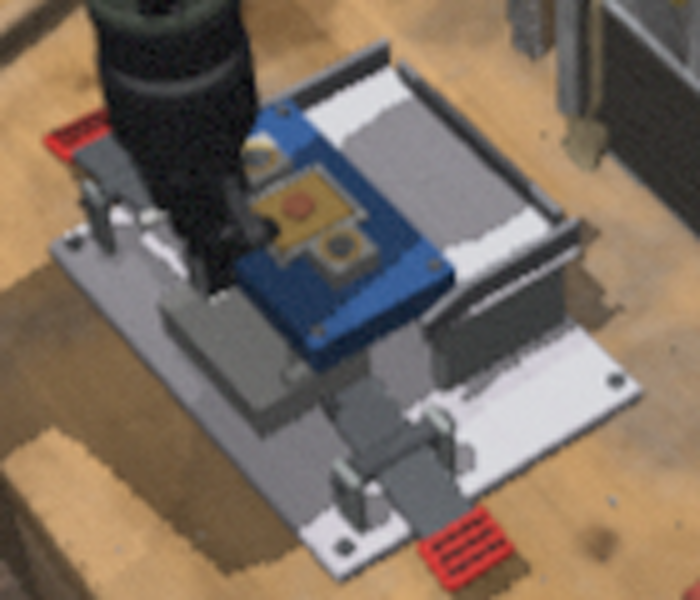

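Call:
carry_out --pt "-0.006 -0.001 0 0 0 0 0" --pt "-0.012 -0.001 0 0 0 0 0" --pt "-0.018 -0.001 0 0 0 0 0" --pt "-0.024 -0.001 0 0 0 0 0" --pt "-0.03 -0.001 0 0 0 0 0" --pt "-0.036 -0.001 0 0 0 0 0"

```text
t: 30.42
tool_pos: [0.5159, 0.1503, 0.1074]
orientation: [-0.016, 1.0, -0.0, -0.0]
contact_force: [-1.6, -0.5, -1.2]
opening: -0.0
```

Call:
carry_out --pt "-0.006 0 0 0 0 0 0" --pt "-0.012 0 0 0 0 0 0" --pt "-0.018 0 0 0 0 0 0" --pt "-0.022 0 0 0 0 0 0"

```text
t: 30.92
tool_pos: [0.5379, 0.151, 0.1076]
orientation: [-0.016, 1.0, -0.0, 0.0]
contact_force: [-2.2, -0.8, -0.1]
opening: -0.001
```

Run:
```python
from h import *
im=shot("20",("scene",)); a=im; cropsave(a,"pics/s20c.png",200,340,160,280,5); print(inc((.045,0,.108)))
```

```text
30.925 [ 0.0314 -0.0003  0.1076] [-2.1898 -0.789  -0.1419]
[-0.0131  0.0003 -0.0003  0.0001  0.0007  0.0006]
```

View pics/s20c.png

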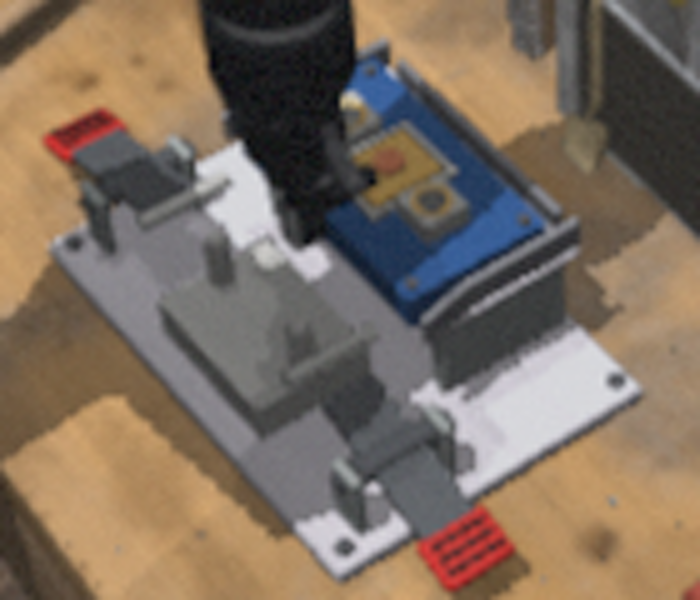

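Nearly there; on the shelf. Slow final push, feeling for the stop.

Call:
carry_out --pt "-0.004 0 0 0 0 0 0" --pt "-0.008 0 0 0 0 0 0"

```text
t: 31.22
tool_pos: [0.5456, 0.1513, 0.1076]
orientation: [-0.016, 1.0, -0.0, -0.0]
contact_force: [-2.2, 0.4, 0.8]
opening: -0.004
```

Call:
carry_out --pt "-0.003 0 0 0 0 0 0"

```text
t: 31.35
tool_pos: [0.5487, 0.1514, 0.1076]
orientation: [-0.016, 1.0, 0.0, 0.0]
contact_force: [-1.7, -0.8, 2.0]
opening: 0.003
```

Call:
carry_out --pt "-0.002 0 0 0 0 0 0"

```text
t: 31.48
tool_pos: [0.5499, 0.1513, 0.1076]
orientation: [-0.016, 1.0, -0.0, -0.001]
contact_force: [-6.4, -0.7, 5.8]
opening: -0.005
```

Run:
```python
from h import *
im=shot("21",("scene",)); a=im; cropsave(a,"pics/s21c.png",230,340,150,250,6)
```

```text
31.475 [ 0.0434 -0.0004  0.1076] [-6.4105 -0.6952  5.7682]
```

View pics/s21c.png

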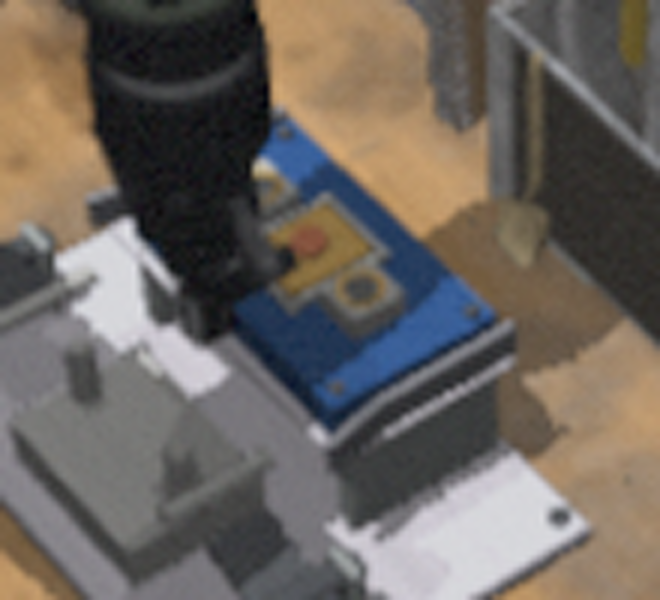

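Call:
carry_out --pt "-0.001 0 0 0 0 0 0"

```text
t: 31.65
tool_pos: [0.5499, 0.1514, 0.1075]
orientation: [-0.016, 1.0, -0.0, -0.001]
contact_force: [-8.1, -1.1, 7.2]
opening: -0.002
```

Run:
```python
from h import *
print(r.sense()["contact_force"]); im=shot("22",("top","wrist")); a=cv2.imread("pics/top_22.png"); cropsave(a,"pics/t22c.png",135,355,190,340,3.6)
```

```text
[-8.0772 -1.0561  7.1759]
31.65 [ 0.0435 -0.0004  0.1075] [-8.0772 -1.0561  7.1759]
```

View pics/t22c.png

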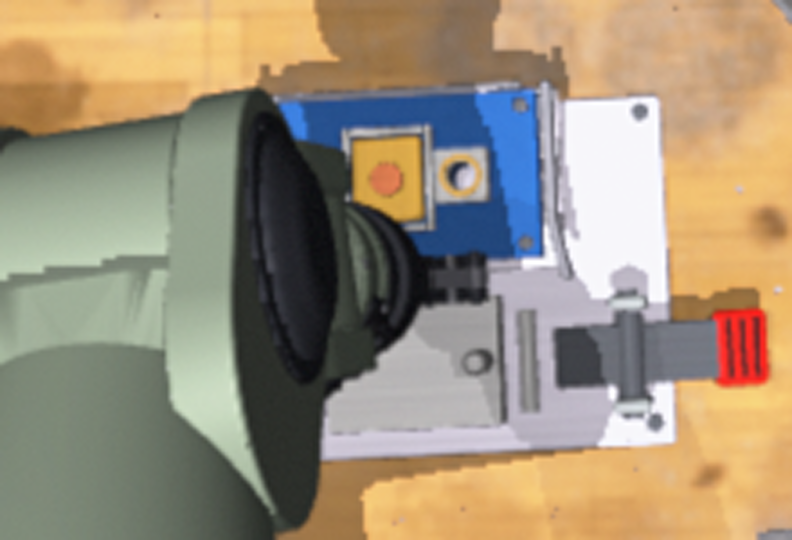

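View pics/wrist_22.png

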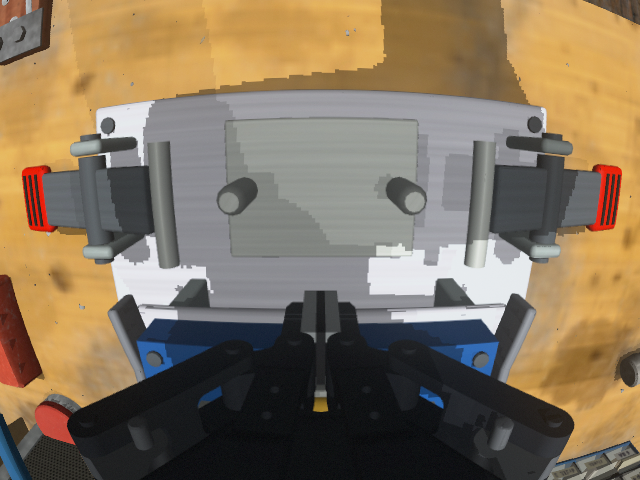

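Call:
carry_out --pt "0.003 0 0 0 0 0 0" --pt "0.012 0 0 0 0 0 0" --pt "0.03 0 -0.005 0 0 0 0" --pt "0.06 0 -0.03 0 0 0 0" --pt "0.11 0 -0.07 0 0 0 0" --pt "0.16 0 -0.1 0 0 0 0" --pt "0.16 0 -0.1 0 0 0 0"

```text
t: 32.62
tool_pos: [0.3897, 0.1467, 0.2097]
orientation: [-0.016, 1.0, 0.0, 0.002]
contact_force: [1.7, 0.5, -0.5]
opening: 0.0
```

Run:
```python
from h import *
im=shot("23",("top","scene","wrist")); a=cv2.imread("pics/top_23.png"); cropsave(a,"pics/t23c.png",135,355,190,340,3.6)
cropsave(cv2.imread("pics/scene_23.png"),"pics/s23c.png",200,340,150,280,5)
```

```text
32.625 [-0.1169 -0.0002  0.2097] [ 1.6948  0.5029 -0.5152]
```

View pics/t23c.png

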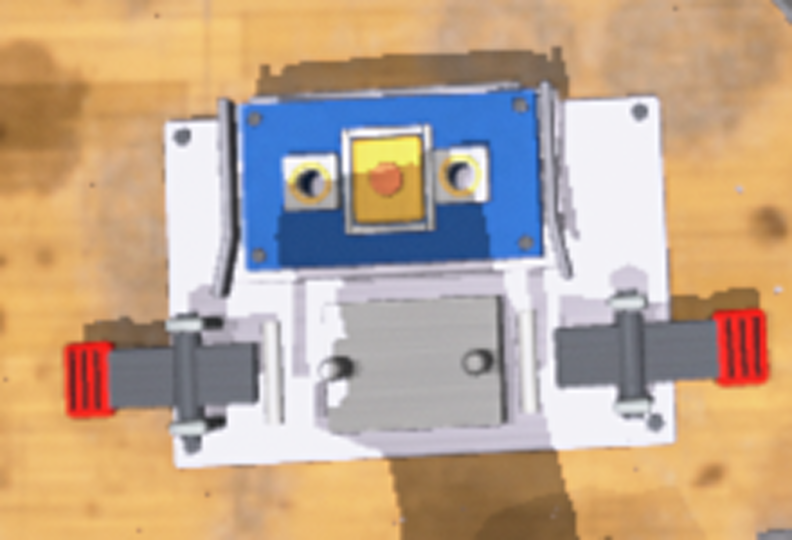

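View pics/s23c.png

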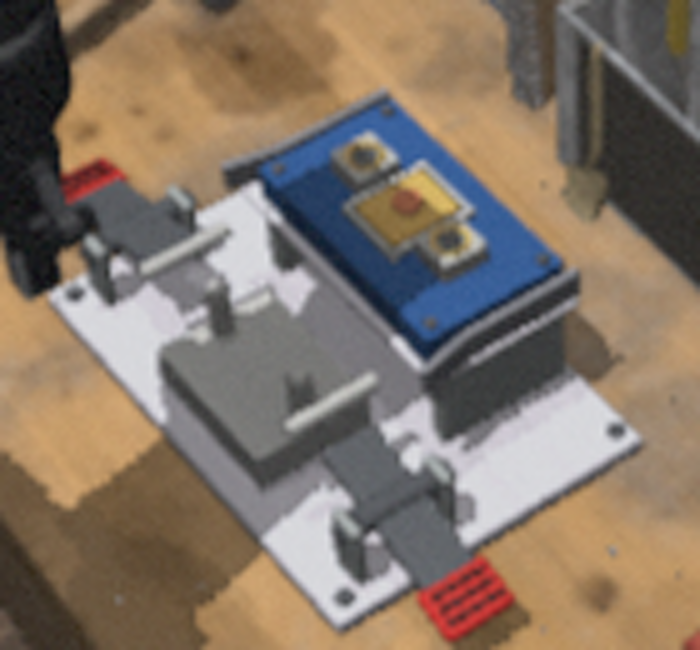

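View pics/wrist_23.png

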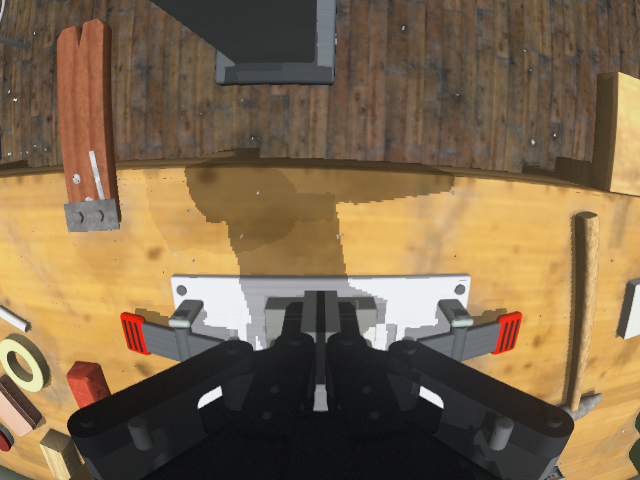

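Run:
```python
from h import *
ct=eyes.get_calibration("top"); cs=eyes.get_calibration("scene")
t=g([(310,183),(460,174),(243,104),(538,90),(247,271),(543,257)],3.6,(135,190))
P=np.array([(0,.04,.113),(0,-.04,.113),(.045,.08,.1),(.045,-.08,.1),(-.045,.08,.1),(-.045,-.08,.1)])
s=g([(366,156),(453,241),(386,98),(578,274-0)],5,(200,150))
so=least_squares(lambda q:(proj(ct,jw(q,P))-t).ravel(),[.6,.15,0])
d=so.x[:2]-J[:2]; c,sn=np.cos(J[2]),np.sin(J[2]); print("jig xy mm",(c*d[0]+sn*d[1])*1e3,(-sn*d[0]+c*d[1])*1e3,"yaw rel mrad (J, top-only .0326)",(so.x[2]-J[2])*1e3,np.round(so.fun,1))
S=g([(366,156),(453,241)],5,(200,150))
so2=least_squares(lambda q:np.r_[(proj(cs,jw(q,P[:2]))-S).ravel(),(proj(ct,jw(q,P))-t).ravel()],[.6,.15,0]); d=so2.x[:2]-J[:2];print((c*d[0]+sn*d[1])*1e3,(-sn*d[0]+c*d[1])*1e3,np.round(so2.fun,1))
```

```text
jig xy mm 100.28368853793437 -1.949354616152268 yaw rel mrad (J, top-only .0326) -2.376691744578337 [ 0.5 -0.3  0.6  0.3 -0.4  0.1 -0.5  0.  -0.2 -0.1 -0.   0. ]
100.52939284045681 -1.858804596309217 [-0.2  0.7 -0.4  0.6  0.5 -0.4  0.5  0.2 -0.5 -0.1 -0.5 -0.1 -0.3 -0.2
 -0.  -0.1]
```

Run:
```python
from plant import r, finish_job
print(r.sense()["t"],r.sense()["contact_force"]); print(finish_job())
```

```text
32.775 [ 0.06135261  0.17219546 -0.80203109]
the job is handed in; nothing more can be done
None
```

The plate is off the pins and on the unloading shelf at the end stop. I handed the job in at 32.8 s with the arm clear of everything.

- **Lifting:** I pressed the left and right pads in turn. By my estimates one end never led the other by more than about 5 mm. The highest pad reading was about 7 N, below the 8 N that would mean binding. Both ends finished about 42 mm above the seat.
- **Level at the top:** The lever model put the right end about 0.7 mm higher, while the wrist pictures put the left end about 1 mm higher. The scene picture showed the plate level but about 2–3 mm higher overall, within its roughly 2 mm error.
- **Pushing:** I pushed the plate onto the shelf with the shut fingers, at about 2–4 N, with the side force rising to 8 N against the stop, where the arm stopped advancing. I then drew straight back. At the stop I also read about 7 N of upward force on the tool, which I could not explain; it was gone after the arm drew back.
- **Last pictures:** The plate centre is at jig x of about 100.4 mm, where touching the stop would be 101 mm. That is within the 2 mm calibration error. The plate is square to within about 0.1 to 0.3° and about 2 mm off centre between the guides.
- **Other things on the bench:** The arm stayed away from the bystander items. I did not measure their positions again.

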